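Load the foam-lined kitchen drawer

ROBOT

A 7-joint arm with a two-finger parallel gripper is mounted at the origin on the work surface. World frame = base frame: x ahead of the robot, y to its left, z up, the work surface at z = 0. Lengths are in m, angles in rad, forces in N, time in s.
With the tool pointing down it reaches from about 0.4 to 0.925 m from the base axis. Payload 5.6 kg.
Tool frame: the origin (TCP) lies midway between the tips of the shut fingers; the grasp point (between the pads) lies behind it (robot.grip_point_offset is the z of the grasp point in the tool frame, in m); z points along the fingers, y is the direction in which the jaws open and shut (so a half turn about z gives the same grasp; the last joint's range is limited). The gripper opens to 85 mm and grips with 20 to 120 N. Pads are 22 mm wide; open, the fingers measure 114 mm over their backs; the gripper's body (76 mm by 85 mm) begins 54 mm behind the grasp point. The pads swing forward as they close: fully open they stand 13 mm farther back than shut.
Start: joints at [1.076, 0.468, -0.012, 1.603, 0.006, 1.071, -0.056], TCP at [0.284, -0.585, 0.231] pointing down, gripper open.
Joint ranges: [-2.53, 2.53], [-0.31, 2.02], [-1.57, 1.55], [0.28, 2.44], [-1.29, 4.43], [0.15, 1.84], [-2.92, 2.92]. Speed limits (rad/s): [2.57, 2.57, 3.14, 3.14, 3.14, 3.14, 3.14].

INTERFACE

Orientations are given as a unit quaternion [x, y, z, w].
In Python, from bench import status, viewer, robot gives the robot as it stands.
- The arm moves only by the tool play_rows, never from a script. Its argument "targets" is a list of rows, each a list of 5 numbers: the gripper's target within -1 to 1 (shut at 1, half-way at 0, fully open at -1), then the shift along the world's x, y, z scaled (see below), then the turn about the world's z scaled (see below). A call has exactly 8 rows; each row is the pose to reach, as a shift and turn from the pose commanded when the call began, turning the shorter way round; what a row does not reach only later rows make up. The controller multiplies each number of a shift by 0.2 m and each number of a turn by pi rad. A row lasts 1/12 s, in which the tool goes at most 41.7 mm and 7.16 degrees, less where a joint would pass 70% of its speed; a pose out of reach is approached as far as the arm can. A call with a number of a shift or a turn outside -1 to 1 is refused whole. A call with a gripper value outside its range is refused whole. The fingers move at their own pace and stop on an object; the grip force is fixed at half the most. Time passes only in rows, so rows that repeat a pose let the fingers close, or fill a call up. It gives the time, the measured TCP pose, the force and the opening at its end, in the units of the state.
- status.get_state(): the state, without advancing time (a new reading comes with each control period).
- viewer.grab_frame(name): name is "scene" or "side" or "wrist"; returns (picture, depth): 384x512x3 uint8, red, green, blue; 384x512 float32, m along the optical axis (not along the pixel's ray), 0 where there is no reading.
- viewer.calibration(name): a dict with "fx", "fy", "cx", "cy" (pixels), "view" (4x4, takes a point from world to camera coordinates); the wrist camera has in their place "T_tool_cam" (4x4, takes a point from camera to tool coordinates, whose origin is the TCP and whose axes are the flange's). Camera axes: x right, y down, z forward; pixel columns grow to the right and rows downward; lengths in m; the calibration is good to about 2 mm. A picture is of the moment at which its call begins: read the wrist's pose just before it. calibration takes no time and is no camera call.
- robot.sign_off(): hands the job in, once; it reports no verdict.
The state is a dict: "time_s": time; "joint_positions": joint angles; "qd": joint speeds; "joint_efforts": joint torques, N m; "eef_pos": TCP position; "ee_rot": TCP orientation; "ft_force": force on the tool from outside, world axes, zero at the start; "torque": the same for the moment, N m; "width": finger opening in m.
Only numpy, scipy, OpenCV 4.12 (cv2) and the standard library are available. Lean on these libraries where they do the work, as an engineer would, in place of code of your own. Each camera call takes 0.05 s, during which the arm holds its last target. There are 200 camera calls.

TASK

Put away the kitchen tools and the small canisters that are out on the worktop: press each tool fully home in the foam pocket of the half-open drawer that is cut to its shape, and stand each canister upright in a square well of its own, down on the well's floor. Then shut the drawer completely, leaving the timer, spoon, mug and tin where they are.

Things in the scene. Friction and masses are not known exactly. Their poses are not given: they have to be found in the camera images.
- drawer (a joint): how far the drawer is pulled out, m: 0 shut, 0.15 at its outer stop; it starts part-way. It slides level with about 4 N of friction, towards the robot (drawer -x), and stays where it is left. Drawer axes: x to its back, y to the left seen from its front, z up. Only fully out are all pockets clear of the shelf above, whose front edge is then 115 mm behind the foam's centre
- drawer_lip (a point): middle of the top edge of the drawer's white front panel; axes are the drawer's. The panel is 12 mm thick (x), 312 mm wide, its top 62 mm above the worktop and 26 mm above the foam; pinch it from above to pull, push on its front face (6 mm in front of this point). The grey foam (196 mm along x, 282 mm along y) has its centre 104 mm behind this point and its top 36 mm above the worktop
- pocket_squeezer (a point): in the drawer: where squeezer_mid lies when fully home (34 mm above the worktop); axes are the drawer's. The bowl points to the front (squeezer x along drawer -x). All tool pockets: 20 mm deep, floor 16 mm above the worktop, 2 mm to spare all round; at this point two springy foam nubs pinch the tool, which must be pressed in with 5 to 15 N and then stays
- pocket_mallet (a point): in the drawer, where mallet_mid lies when the mallet is fully home (34 mm above the worktop); axes are the drawer's. Its head points to the back (mallet x axis along drawer +x)
- pocket_gun (a point): in the drawer, where gun_mid lies when the thermometer is fully home (35 mm above the worktop); axes are the drawer's. Its lens points to the back (gun x axis along drawer +x), its handle to the left
- well0 (a point): in the drawer: where a canister's centre lies when it stands on the floor of the front square well; axes are the drawer's. Three like wells 62 mm apart along x: 54 mm square, 20 mm deep, floor 16 mm above the worktop, plain rims without nubs. Any canister may go in any well
- well1 (a point): the same for the middle well
- well2 (a point): the same for the back well
- squeezer_mid (a point): cast aluminium lime squeezer lying flat: balance point, half-way up (18 mm over its underside). x axis towards the bowl. Two-bar handle 26 mm wide (y), 36 mm high, from x -76 to +24 mm; round bowl 60 mm across, 36 mm high, centred at x +46; hinge lug to x +84. 0.22 kg. Pinch the handle across y at this point
- mallet_mid (a point): meat mallet lying flat: balance point, half-way up the handle (18 mm over its underside). x axis towards the head. Beech handle 24 mm wide (y), 36 mm high, from x -94 to +20 mm; aluminium toothed head x +18 to +66 mm, 56 mm wide, 40 mm high. 0.24 kg. Pinch the handle across y at this point
- gun_mid (a point): grey pistol-shaped infrared thermometer lying on its side: middle of its barrel, half-way up (19 mm over its underside). x axis along the barrel towards the lens. Barrel 160 mm long (x -80 to +80), 38 mm wide (y) and 38 mm high; pistol handle 34 mm wide, 34 mm high, at x -66 to -32 mm, reaching to y +65 mm. 0.2 kg. Pinch the barrel across y at this point
- canister0_mid (a point): small clear square canister with a white snap-lock lid, standing: its centre, 39 mm over its underside. 50 mm square (faces square to its x and y axes), 78 mm tall, 0.11 kg. From start to start one or more of the tools and canisters may be absent
- canister1_mid (a point): a second canister, the same
- canister2_mid (a point): a third canister, the same
- timer: stainless steel egg timer, round, 68 mm across, 45 mm high; origin at the centre of its underside. To be left alone
- spoon: beech wood spoon, 260 mm long, lying. To be left alone
- mug: blue mug, 76 mm across, 85 mm high, handle at +y; origin at the centre of its underside. To be left alone
- tin: food tin, 74 mm across, 70 mm high; origin at the centre of its underside. To be left alone
- organiser: fixed white riser shelf, 160 mm deep (x -35 to +125 mm) and 350 mm wide, 118 to 133 mm above the worktop, under which the drawer slides; three larger canisters (tops at 193 mm) stand on it from x +36 mm back, not part of the job. Origin on the worktop under the place of the foam's centre when the drawer is shut; axes are the drawer's
Not all that is in view belongs to the job. What is shaped like the part that bears squeezer_mid but blue is not meant.

How it is judged:
By the outcome, as a careful person would: the job done as asked, in the order asked, and still so for the second after the job is handed in, with the robot touching nothing.
Of squeezer, gun, mallet only 2 to 3 are there at a start; the rules pass over those that are not, and their reading is None.
Of canister0, canister1, canister2 only 2 to 3 are there at a start; the rules pass over those that are not, and their reading is None.
At some moment in a run one of squeezer, gun, mallet may be knocked a few centimetres aside while the robot is not near it.
It also fails if it takes over 210 s, if anything falls off the work surface, if the arm or the gripper's body presses on something with over 40 N, if the wrist force passes 120 N, or if a joint passes its speed limit or range.

## Working session

There is one attempt and no reset: what is moved stays moved. The work goes in short steps, Python scripts to look and compute and a tool call to move; the robot and the scene stay as the last step left them, time stands still between calls to the robot, and variables do not carry over. Pictures are saved under pics/ and viewed, about 12 in all and at most 16, crops included, and the job is handed in when it is done.

Besides the shell and the picture viewer there is one more tool, called after "Request:" as name(argument=value, ...), one argument or row to a line, values as JSON. play_rows: Moves the arm, as the interface text tells. Its arguments: {"type":"object","properties":{"targets":{"type":"array"}},"required":["targets"]}

```bash
ls; mkdir -p pics; cat > h.py <<'E'
import numpy as np, cv2
from scipy.spatial.transform import Rotation as R
from bench import status, viewer, robot
def grab(n):
    s=status.get_state(); im,d=viewer.grab_frame(n); c=viewer.calibration(n)
    if 'view' in c: V=np.linalg.inv(np.array(c['view']))
    else:
        T=np.eye(4);T[:3,:3]=R.from_quat(s['ee_rot']).as_matrix();T[:3,3]=s['eef_pos'];V=T@np.array(c['T_tool_cam'])
    K=(c['fx'],c['fy'],c['cx'],c['cy'])
    return im,d,K,V
def cloud(d,K,V):
    v,u=np.mgrid[:d.shape[0],:d.shape[1]]
    P=np.stack([(u-K[2])/K[0]*d,(v-K[3])/K[1]*d,d],-1)
    return P@V[:3,:3].T+V[:3,3]
def onplane(uv,z,K,V):
    uv=np.atleast_2d(uv).astype(float)
    r=np.c_[(uv[:,0]-K[2])/K[0],(uv[:,1]-K[3])/K[1],np.ones(len(uv))]@V[:3,:3].T
    return V[:3,3]+r*((z-V[2,3])/r[:,2])[:,None]
def save(n,im): cv2.imwrite('pics/'+n,cv2.cvtColor(im,cv2.COLOR_RGB2BGR))
E
python3 - <<'E'
from h import *
print(status.get_state(), robot.grip_point_offset)
for n in ('scene','side','wrist'):
    im,d,K,V=grab(n); save(n+'0.png',im); np.savez(n+'0.npz',im=im,d=d,K=K,V=V); print(n,K,V[:3,3],V[:3,2])
a=cv2.imread('pics/scene0.png');b=cv2.imread('pics/side0.png');
E
```

```text
pics
{'time_s': 0.0, 'joint_positions': array([ 1.07599801,  0.46840281, -0.01160487,  1.60365731,  0.00599549,
        1.07142755, -0.05630718]), 'qd': array([-0.00132113,  0.00032146,  0.00026744,  0.00056967, -0.00209102,
       -0.00176703, -0.00090842]), 'joint_efforts': array([-4.13763782e-04, -5.32376719e+01,  2.13854288e-02, -2.51300508e+01,
        1.13271904e-02,  7.88359030e-03, -8.05043584e-06]), 'eef_pos': array([ 0.2834629 , -0.5842832 ,  0.23030777]), 'ee_rot': array([ 9.74600669e-01,  2.23947921e-01, -2.68096699e-04, -8.90766154e-04]), 'ft_force': array([ 0.87942185,  0.05894202, -0.44618058]), 'torque': array([-0.01667473, -0.00506036,  0.02748161]), 'width': 0.08560728163413726} -0.0187
scene (440.1362045940977, 440.1362045940977, 252.4952112687101, 190.50764015659988) [0.99373719 0.34928466 1.3367575 ] [-0.33651783 -0.25698491 -0.90593295]
side (499.81729358733156, 499.81729358733156, 260.3782939045162, 193.8925767070423) [-0.44220882  0.9300585   1.16707426] [ 0.55029215 -0.54146083 -0.63560894]
wrist (320.97774777046874, 320.97774777046874, 261.13647671911286, 196.91863210335225) [ 0.35455916 -0.54989184  0.37327361] [-0.27682486 -0.13204935 -0.95180406]
```

View pics/scene0.png

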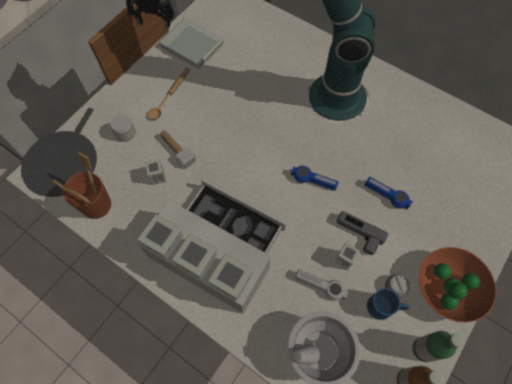

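View pics/side0.png

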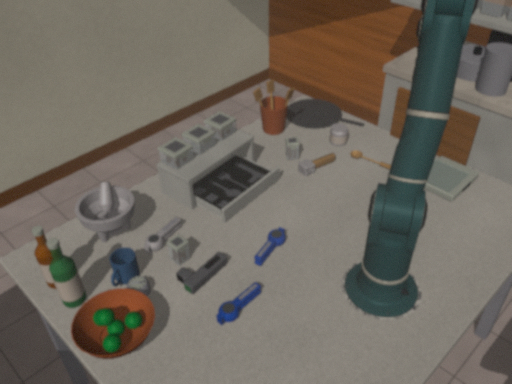

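The scene view shows the drawer at about (235,220), the squeezer at (322,283), the gun at (362,230) and the mallet at (178,148). There are two canisters, at (154,170) and (348,253). The blue squeezer-shaped decoys, tin, timer, mug and spoon stay put.

```bash
python3 - <<'E'
from h import *
f=np.load('scene0.npz');im,d,K,V=f['im'],f['d'],f['K'],f['V'];C=cloud(d,K,V)
m=((C[...,2]>0.012)&(d>0)).astype(np.uint8)
n,l,s,c=cv2.connectedComponentsWithStats(m)
for i in range(1,n):
    if s[i,4]<60: continue
    p=C[l==i]; q=p[p[:,2]>p[:,2].max()-.012]
    r=cv2.minAreaRect((p[:,:2]*1000).astype(np.float32))
    print(np.round(c[i]),s[i,4],'zmax %.3f'%np.percentile(p[:,2],98),'mean',p.mean(0).round(3),'rect',np.round(r[0]),np.round(r[1]),round(r[2],1))
print(C[360,100],C[50,300])
b=im[150:320,120:410]; save('crop1.png',cv2.convertScaleAbs(cv2.resize(b,None,fx=2.7,fy=2.7,interpolation=cv2.INTER_CUBIC),alpha=1.6))
E
```

```text
[18. 15.] 1307 zmax 0.044 mean [ 0.421 -1.255  0.032] rect [  416. -1280.] [299. 156.] 1.7
[130.  35.] 3872 zmax 0.363 mean [ 0.317 -0.694  0.16 ] rect [ 307. -696.] [266. 294.] 57.6
[346.  56.] 4814 zmax 0.445 mean [0.045 0.011 0.246] rect [25.  4.] [172. 209.] 27.4
[191.  42.] 1717 zmax 0.041 mean [ 0.13  -0.59   0.032] rect [ 124. -598.] [165. 210.] 0.3
[178.  80.] 134 zmax 0.024 mean [ 0.295 -0.518  0.018] rect [ 296. -518.] [139.  20.] 8.3
[122. 127.] 483 zmax 0.075 mean [ 0.583 -0.522  0.057] rect [ 580. -530.] [71. 71.] 33.9
[179. 150.] 461 zmax 0.044 mean [ 0.533 -0.315  0.034] rect [ 526. -337.] [163.  56.] 78.0
[ 86. 191.] 1681 zmax 0.209 mean [ 0.837 -0.423  0.1  ] rect [ 833. -457.] [262. 137.] 72.8
[155. 171.] 357 zmax 0.083 mean [ 0.65  -0.312  0.063] rect [ 646. -319.] [54. 50.] 50.3
[312. 177.] 540 zmax 0.041 mean [0.354 0.112 0.032] rect [346. 115.] [ 54. 160.] 20.8
[390. 193.] 583 zmax 0.041 mean [0.258 0.348 0.032] rect [259. 342.] [ 54. 159.] 7.7
[214. 243.] 10875 zmax 0.196 mean [0.736 0.01  0.116] rect [709.  -5.] [301. 351.] 5.9
[364. 231.] 891 zmax 0.042 mean [0.421 0.343 0.034] rect [433. 335.] [ 86. 161.] 7.0
[347. 256.] 378 zmax 0.083 mean [0.533 0.343 0.068] rect [527. 343.] [51. 50.] 4.0
[458. 284.] 4060 zmax 0.095 mean [0.41  0.65  0.047] rect [421. 640.] [217. 219.] 79.8
[324. 285.] 672 zmax 0.041 mean [0.639 0.332 0.033] rect [632. 324.] [ 57. 160.] 3.2
[390. 296.] 978 zmax 0.087 mean [0.557 0.506 0.049] rect [556. 516.] [ 95. 149.] 78.4
[324. 348.] 4226 zmax 0.147 mean [0.796 0.423 0.083] rect [797. 417.] [179. 187.] 35.8
[437. 346.] 1166 zmax 0.242 mean [0.633 0.65  0.144] rect [625. 657.] [68. 62.] 50.4
[419. 376.] 675 zmax 0.223 mean [0.724 0.644 0.146] rect [717. 649.] [45. 51.] 28.6
[ 1.28777708 -0.30721882 -0.74531808] [-0.11022759 -0.23670624 -0.00520574]
```

View pics/crop1.png

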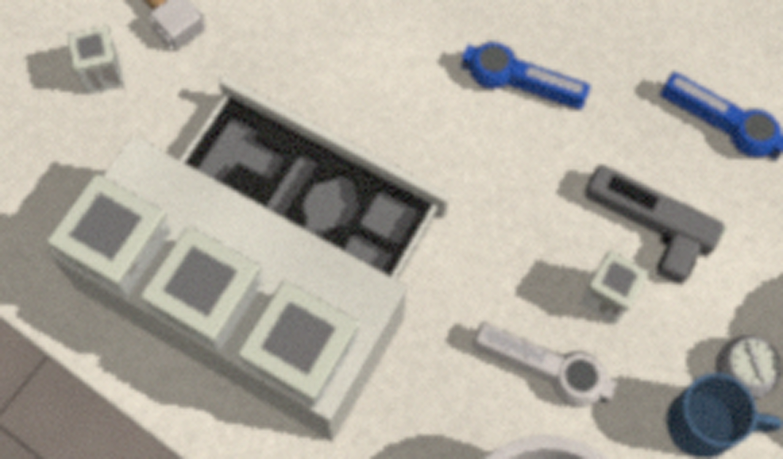

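```bash
python3 - <<'E'
from h import *
for n in ('scene','side'):
    f=np.load(n+'0.npz');im,d,K,V=f['im'],f['d'],f['K'],f['V'];C=cloud(d,K,V)
    x,y,z=C[...,0],C[...,1],C[...,2]
    t=(x>.4)&(x<.5)&(abs(y)<.2)&(abs(z)<.03)&(d>0); print(n,'table z',np.median(z[t]),z[t].std())
    for lab,lo,hi in (('lip',.056,.072),('shelf',.128,.145)):
        m=(z>lo)&(z<hi)&(x>.5)&(x<.95)&(abs(y)<.3)&(d>0)
        k,l,s,c=cv2.connectedComponentsWithStats(m.astype(np.uint8)); 
        for i in range(1,k):
            if s[i,4]<80: continue
            p=C[l==i]; r=cv2.minAreaRect((p[:,:2]*1000).astype(np.float32)); print(lab,s[i,4],np.median(p[:,2]).round(4),np.round(r[0]),np.round(r[1]),round(r[2],2),p.mean(0).round(4))
            vx,vy,x0,y0=cv2.fitLine(p[:,:2].astype(np.float32),cv2.DIST_HUBER,0,.01,.01).ravel(); print('  dir',np.degrees(np.arctan2(vy,vx)).round(2),x0,y0)
E
```

```text
scene table z 6.827680643139988e-05 0.0028610240767171146
lip 371 0.0614 [567. -19.] [ 15. 311.] 6.02 [ 0.567  -0.0151  0.0614]
  dir -84.13 0.56697136 -0.015060739
shelf 3115 0.1333 [778.   2.] [161. 351.] 5.78 [0.7508 0.0167 0.1335]
  dir 88.9 0.73903346 -0.011191716
side table z 0.0011351340510759034 0.002833983140201473
lip 257 0.0621 [564. -17.] [ 18. 313.] 5.89 [ 0.5626 -0.0084  0.062 ]
  dir -84.35 0.5626129 -0.008437168
lip 111 0.0637 [758. 172.] [161.  16.] 8.26 [0.7462 0.1711 0.064 ]
  dir 5.56 0.737945 0.17058504
shelf 1552 0.1346 [776.   2.] [169. 355.] 4.79 [0.7414 0.0218 0.1348]
  dir -88.77 0.74142796 0.02177881
```

Request:
play_rows(
  targets=[
    [-1,0.47,0.94,0,0.13],
    [-1,0.47,0.94,0,0.13],
    [-1,0.47,0.94,0,0.13],
    [-1,0.47,0.94,0,0.13],
    [-1,0.47,0.94,0,0.13],
    [-1,0.47,0.94,0,0.13],
    [-1,0.47,0.94,0,0.13],
    [-1,0.47,0.94,0,0.13],
  ],
)

```text
time_s: 0.82
eef_pos: [0.3775, -0.3973, 0.2313]
ee_rot: [0.909, 0.417, -0.0, 0.0]
ft_force: [-0.3, -1.3, 0.6]
width: 0.0857
```

Request:
play_rows(
  targets=[
    [-1,0.47,0.94,0,0.13],
    [-1,0.47,0.94,0,0.13],
    [-1,0.47,0.94,0,0.13],
    [-1,0.47,0.94,0,0.13],
    [-1,0.47,0.94,0,0.13],
    [-1,0.47,0.94,0,0.13],
    [-1,0.47,0.94,0,0.13],
    [-1,0.47,0.94,0,0.13],
  ],
)

```text
time_s: 1.48
eef_pos: [0.4712, -0.2109, 0.231]
ee_rot: [0.806, 0.592, -0.0, 0.0]
ft_force: [0.3, 0.3, -0.7]
width: 0.0854
```

Request:
play_rows(
  targets=[
    [-1,0.47,0.95,0,0.13],
    [-1,0.47,0.95,0,0.13],
    [-1,0.47,0.95,0,0.13],
    [-1,0.47,0.95,0,0.13],
    [-1,0.47,0.95,0,0.13],
    [-1,0.47,0.95,0,0.13],
    [-1,0.47,0.95,0,0.13],
    [-1,0.47,0.95,0,0.13],
  ],
)

```text
time_s: 2.15
eef_pos: [0.5655, -0.0217, 0.2306]
ee_rot: [0.67, 0.742, -0.001, -0.0]
ft_force: [-0.3, -0.9, -0.1]
width: 0.0853
```

Request:
play_rows(
  targets=[
    [-1,0,0.01,-0.2,0],
    [-1,0,0.01,-0.4,0],
    [-1,0,0.01,-0.6,0],
    [-1,0,0.01,-0.75,0],
    [-1,0,0.01,-0.85,0],
    [-1,0,0.01,-0.9,0],
    [-1,0,0.01,-0.94,0],
    [-1,0,0.01,-0.94,0],
  ],
)

```text
time_s: 2.82
eef_pos: [0.5651, -0.0188, 0.0425]
ee_rot: [0.67, 0.743, -0.001, -0.0]
ft_force: [0.1, 0.1, 0.1]
width: 0.0856
```

Request:
play_rows(
  targets=[
    [1,0,0,0,0],
    [1,0,0,0,0],
    [1,0,0,0,0],
    [1,0,0,0,0],
    [1,0,0,0,0],
    [1,0,0,0,0],
    [1,0,0,0,0],
    [1,0,0,0,0],
  ],
)

```text
time_s: 3.48
eef_pos: [0.5658, -0.0168, 0.0439]
ee_rot: [0.669, 0.743, -0.0, 0.0]
ft_force: [-1.5, 0.1, 4.3]
width: 0.0104
```

Request:
play_rows(
  targets=[
    [1,-0.04,-0.004,0,0],
    [1,-0.1,-0.01,0,0],
    [1,-0.16,-0.016,0,0],
    [1,-0.22,-0.022,0,0],
    [1,-0.28,-0.028,0,0],
    [1,-0.34,-0.034,0,0],
    [1,-0.4,-0.04,0,0],
    [1,-0.4,-0.04,0,0],
  ],
)

```text
time_s: 4.15
eef_pos: [0.4844, -0.0249, 0.0439]
ee_rot: [0.669, 0.743, -0.0, -0.0]
ft_force: [-3.5, 0.7, 8.5]
width: 0.0103
```

Request:
play_rows(
  targets=[
    [1,-0.01,-0.001,0.005,0],
    [1,-0.015,-0.0015,0.005,0],
    [1,-0.02,-0.002,0.005,0],
    [1,-0.025,-0.0025,0.005,0],
    [1,-0.03,-0.003,0.005,0],
    [1,-0.035,-0.0035,0.005,0],
    [1,-0.04,-0.004,0.005,0],
    [1,-0.04,-0.004,0.005,0],
  ],
)

```text
time_s: 4.82
eef_pos: [0.4795, -0.0253, 0.044]
ee_rot: [0.669, 0.744, 0.002, 0.001]
ft_force: [10.1, 1.1, -18.5]
width: 0.0105
```

Request:
play_rows(
  targets=[
    [-1,0,0,0,0],
    [-1,0,0,0,0],
    [-1,0,0,0,0],
    [-1,0,0,0.1,0],
    [-1,0,0,0.3,0],
    [-1,0,0,0.5,0],
    [-1,0,0,0.7,0],
    [-1,0,0,0.9,0],
  ],
)

```text
time_s: 5.48
eef_pos: [0.4767, -0.0253, 0.2264]
ee_rot: [0.668, 0.744, -0.0, -0.0]
ft_force: [0.7, -0.8, -0.7]
width: 0.0856
```

Request:
play_rows(
  targets=[
    [-1,0.1,-0.1,0.2,0],
    [-1,0.2,-0.2,0.4,0],
    [-1,0.3,-0.3,0.6,0],
    [-1,0.4,-0.4,0.6,0],
    [-1,0.4,-0.4,0.6,0],
    [-1,0.4,-0.4,0.6,0],
    [-1,0.4,-0.4,0.6,0],
    [-1,0.4,-0.4,0.6,0],
  ],
)

```text
time_s: 6.15
eef_pos: [0.5564, -0.1043, 0.3434]
ee_rot: [0.668, 0.744, -0.001, -0.001]
ft_force: [-0.7, 0.7, 0.0]
width: 0.0853
```

```bash
python3 - <<'E'
from h import *
im,d,K,V=grab('wrist'); save('w1.png',cv2.convertScaleAbs(im,alpha=1.5)); np.savez('w1.npz',im=im,d=d,K=K,V=V);print(V[:3,3],status.get_state()['eef_pos'])
E
```

```text
[ 0.54822343 -0.0256589   0.48630984] [ 0.5565382  -0.10424929  0.34349002]
```

View pics/w1.png

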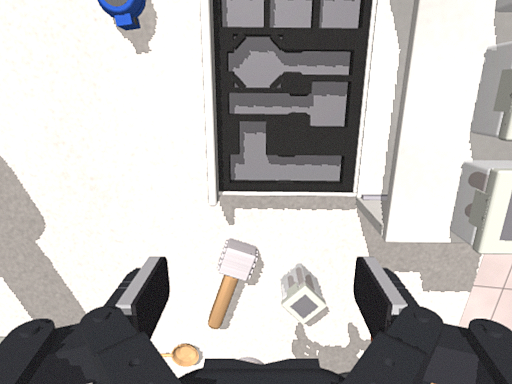

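The wrist picture shows every pocket clear, with image right along drawer +x. From bottom to top they are gun (285,165), mallet (290,103), squeezer (290,62) and the wells at (242/290/338,10). The mallet is at (230,290) and a canister at (303,298).

```bash
cat > pk.py <<'E'
from h import *
f=np.load('w1.npz');im,d,K,V=f['im'],f['d'],f['K'],f['V']
g=cv2.cvtColor(im,cv2.COLOR_RGB2GRAY)
roi=np.zeros_like(g);roi[0:196,212:366]=1
C=cloud(d,K,V)
# yaw & foam centre from black rim
dark=((g<30)&(roi>0)).astype(np.uint8)
print('grey lvls',g[62,300],g[100,260],g[130,320],g[175,205])
cn=max(cv2.findContours(dark,cv2.RETR_EXTERNAL,cv2.CHAIN_APPROX_NONE)[0],key=cv2.contourArea)[:,0,:]
P=onplane(cn,.036,K,V)
hull=cv2.minAreaRect((P[:,:2]*1000).astype(np.float32));print('foam',hull)
pk=((g>=38)&(g<130)&(roi>0)).astype(np.uint8)
n,l,s,c=cv2.connectedComponentsWithStats(pk)
a=.102;ux=np.array([np.cos(a),np.sin(a)]);uy=np.array([-ux[1],ux[0]])
cam=np.array([V[0,3]@ux[:1] if 0 else V[:2,3]@ux,V[:2,3]@uy])
for i in range(1,n):
    if s[i,4]<150: continue
    cn=max(cv2.findContours((l==i).astype(np.uint8),cv2.RETR_EXTERNAL,cv2.CHAIN_APPROX_NONE)[0],key=cv2.contourArea)[:,0,:]
    lo=onplane(cn,.016,K,V)[:,:2];hi=onplane(cn,.036,K,V)[:,:2]
    out=[]
    for u,cc in ((ux,cam[0]),(uy,cam[1])):
        L,H=lo@u,hi@u
        q=lambda v,k:np.percentile(v,k)
        mn=q(L,1) if q(L,1)<cc else q(H,1)   # far side if below camera
        mx=q(L,99) if q(L,99)>cc else q(H,99)
        out+= [mn,mx]
    print(s[i,:4],'x',np.round(out[:2],4),'y',np.round(out[2:],4),'size',round(out[1]-out[0],4),round(out[3]-out[2],4),'ctr',round((out[0]+out[1])/2,4),round((out[2]+out[3])/2,4))
E
python3 pk.py
```

```text
grey lvls 68 66 36 183
foam ((494.6282653808594, -43.730018615722656), (13.206034660339355, 244.0372314453125), 6.016509056091309)
[212   0  25 196] x [0.4734 0.5027] y [-0.2299  0.0304] size 0.0294 0.2603 ctr 0.488 -0.0998
[221   0  44  28] x [0.4896 0.544 ] y [-0.0016  0.0334] size 0.0545 0.035 ctr 0.5168 0.0159
[269   0  44  29] x [0.5512 0.6068] y [-0.0022  0.0337] size 0.0556 0.0359 ctr 0.579 0.0157
[318   0  43  29] x [0.6133 0.6689] y [-0.002   0.0341] size 0.0556 0.0361 ctr 0.6411 0.016
[228  36 123  53] x [0.4967 0.6614] y [-0.0742 -0.0086] size 0.1647 0.0656 ctr 0.5791 -0.0414
[229  80 119  47] x [0.4968 0.6614] y [-0.125 -0.064] size 0.1646 0.061 ctr 0.5791 -0.0945
[230 121 112  61] x [0.4961 0.6609] y [-0.2065 -0.1169] size 0.1648 0.0896 ctr 0.5785 -0.1617
```

```bash
cat > ms.py <<'E'
from h import *
def obj(C,d,K,V,xy,top,zmin=.012,rad=.12,band=.009):
    z=C[...,2]
    m=((z>zmin)&(z<top+.03)&(d>0)&(np.hypot(C[...,0]-xy[0],C[...,1]-xy[1])<rad)).astype(np.uint8)
    n,l,s,c=cv2.connectedComponentsWithStats(m)
    best=min(range(1,n),key=lambda i:np.median(np.hypot(*(C[l==i][:,:2]-xy).T)) if s[i,4]>100 else 9)
    mm=((l==best)&(z>top-band)).astype(np.uint8)
    mm=cv2.morphologyEx(mm,cv2.MORPH_OPEN,np.ones((3,3)))
    mm=cv2.morphologyEx(mm,cv2.MORPH_CLOSE,np.ones((3,3)))
    vs,us=np.nonzero(mm)
    P=onplane(np.c_[us,vs],top,K,V)[:,:2]
    # pixel footprint outline
    r=cv2.minAreaRect((P*1000).astype(np.float32))
    return P,r
def axis(P,r):
    (cx,cy),(w,h),a=r; a=np.radians(a)
    if h>w: a+=np.pi/2
    return np.array([cx,cy])/1000,sorted((w,h)),a
E
python3 - <<'E'
from ms import *
f=np.load('w1.npz');im,d,K,V=f['im'],f['d'],f['K'],f['V'];C=cloud(d,K,V)
print('side wall z',C[193,260:330:20,2].round(3),C[100,214,2],C[100,208,2], 'foam',np.median(C[70:75,222:226,2]))
P,r=obj(C,d,K,V,(.526,-.33),.036,band=.012);c,wh,a=axis(P,r);print('mallet',c,np.round(wh,1),a)
# handle axis: narrow portion
u=np.array([np.cos(a),np.sin(a)]);t=(P-c)@u;v=(P-c)@np.array([-u[1],u[0]])
for lo in np.arange(-.08,.08,.02):
    k=(t>lo)&(t<lo+.02);print(round(lo,2),k.sum(),v[k].min().round(4),v[k].max().round(4),v[k].mean().round(4))
P,r=obj(C,d,K,V,(.646,-.32),.078,zmin=.03);print('can',r)
E
```

```text
side wall z [0.04  0.04  0.039 0.041] 0.051091322519664084 0.06195302664695085 foam 0.03598059795776501
mallet [ 0.52626538 -0.33227844] [ 55.7 160.4] 1.3539195397373673
-0.08 121 -0.0094 0.0141 0.0021
-0.06 141 -0.0094 0.0137 0.0023
-0.04 148 -0.0101 0.0138 0.002
-0.02 154 -0.0102 0.0135 0.0016
0.0 159 -0.0104 0.0132 0.0015
0.02 306 -0.0273 0.0279 0.0004
0.04 390 -0.0279 0.0279 -0.0001
0.06 381 -0.0277 0.0279 0.0005
can ((643.2008056640625, -315.62506103515625), (51.6540641784668, 54.03005599975586), 50.448707580566406)
```

Request:
play_rows(
  targets=[
    [-1,-0.145,-1,-0.7,-0.1015],
    [-1,-0.145,-1,-0.7,-0.1015],
    [-1,-0.145,-1,-0.7,-0.1015],
    [-1,-0.145,-1,-0.7,-0.1015],
    [-1,-0.145,-1,-0.7,-0.1015],
    [-1,-0.145,-1,-0.7,-0.1015],
    [-1,-0.145,-1,-0.7,-0.1015],
    [-1,-0.145,-1,-0.7,-0.1015],
  ],
)

```text
time_s: 6.87
eef_pos: [0.5265, -0.3063, 0.202]
ee_rot: [0.779, 0.627, -0.001, -0.002]
ft_force: [1.4, 1.3, -0.5]
width: 0.0856
```

```bash
cat > look.py <<'E'
import sys
from ms import *
kind,x,y=sys.argv[1],float(sys.argv[2]),float(sys.argv[3]); tag=sys.argv[4]
im,d,K,V=grab('wrist');C=cloud(d,K,V);save(tag+'.png',cv2.convertScaleAbs(im,alpha=1.5));np.savez(tag+'.npz',im=im,d=d,K=K,V=V)
s=status.get_state();q=s['ee_rot'];ty=2*np.arctan2(q[1],q[0])-np.pi/2
print('eef',s['eef_pos'].round(4),'toolY yaw',ty,'q7',s['joint_positions'][6])
top={'mallet':.036,'squeezer':.036,'gun':.038,'can':.078}[kind]
P,r=obj(C,d,K,V,(x,y),top,zmin=.03 if kind=='can' else .012,band=.012);c,wh,a=axis(P,r);print(kind,c.round(4),np.round(wh,1),a,r[2])
u=np.array([np.cos(a),np.sin(a)]);n=np.array([-u[1],u[0]]);t=(P-c)@u;v=(P-c)@n
if kind!='can':
  print('t',t.min(),t.max())
  for lo in np.arange(-.08,.08,.02):
    k=(t>lo)&(t<lo+.02)
    if k.sum(): print(round(lo,2),k.sum(),v[k].min().round(4),v[k].max().round(4),((v[k].min()+v[k].max())/2).round(4))
print('table z',np.median(C[...,2][abs(C[...,2])<.008]))
E
python3 look.py mallet .526 -.33 w2
```

```text
eef [ 0.5282 -0.3046  0.2035] toolY yaw -0.21261329604399815 q7 0.11016905883173571
mallet [ 0.5248 -0.3352] [ 55.3 155.8] 1.334388182618835 76.4548110961914
t -0.0778812636075117 0.07788130419944223
-0.08 287 -0.0114 0.0104 -0.0005
-0.06 373 -0.0121 0.0108 -0.0007
-0.04 389 -0.0119 0.0111 -0.0004
-0.02 424 -0.0118 0.0114 -0.0002
0.0 441 -0.0117 0.0117 0.0
0.02 795 -0.0276 0.0277 0.0
0.04 1116 -0.0274 0.0277 0.0001
0.06 1031 -0.0277 0.0277 -0.0
table z -1.2426615238231298e-05
```

View pics/w2.png

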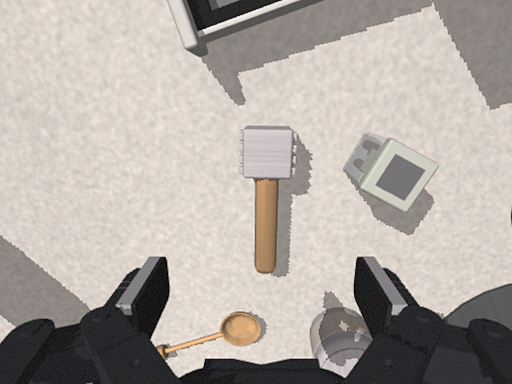

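```bash
python3 - <<'E'
from ms import *
f=np.load('w2.npz');K,V,im=f['K'],f['V'],f['im']
g=cv2.cvtColor(im,cv2.COLOR_RGB2HSV)
print(g[118:130,270,1:].tolist(), g[174:186,258,:].tolist(), g[266:278,265].tolist())
u=np.array([np.cos(1.341),np.sin(1.341)])
for r,z in ((126,.04),(179.5,.04),(273,.033)):
    p=onplane((267,r),z,K,V)[0,:2];print(p,p@u)
E
```

```text
[[21, 146], [19, 144], [19, 145], [21, 145], [21, 143], [23, 145], [21, 148], [19, 135], [14, 108], [11, 94], [11, 94], [13, 116]] [[173, 15, 139], [175, 11, 139], [175, 12, 129], [165, 10, 101], [11, 48, 74], [15, 128, 64], [15, 110, 104], [15, 115, 135], [15, 112, 137], [15, 111, 133], [15, 112, 130], [15, 115, 129]] [[15, 113, 111], [15, 105, 112], [15, 115, 109], [14, 111, 113], [15, 108, 106], [15, 111, 94], [15, 121, 78], [15, 67, 91], [17, 26, 137], [13, 20, 152], [9, 22, 153], [13, 20, 153]]
[ 0.54204862 -0.25797209] -0.1277233218735821
[ 0.53133515 -0.30829504] -0.17916373051733137
[ 0.50884718 -0.41437713] -0.2875795148262419
```

Request:
play_rows(
  targets=[
    [-1,0,-0.0985,0,-0.0045],
    [-1,0,-0.0985,-0.2,-0.0045],
    [-1,0,-0.0985,-0.4,-0.0045],
    [-1,0,-0.0985,-0.6,-0.0045],
    [-1,0,-0.0985,-0.75,-0.0045],
    [-1,0,-0.0985,-0.85,-0.0045],
    [-1,0,-0.0985,-0.9125,-0.0045],
    [-1,0,-0.0985,-0.9125,-0.0045],
  ],
)

```text
time_s: 7.58
eef_pos: [0.5284, -0.3226, 0.0201]
ee_rot: [0.782, 0.624, -0.0, -0.002]
ft_force: [-0.2, 0.5, 0.5]
width: 0.0852
```

Request:
play_rows(
  targets=[
    [1,0,0,0,0],
    [1,0,0,0,0],
    [1,0,0,0,0],
    [1,0,0,0,0],
    [1,0,0,0,0],
    [1,0,0,0,0],
    [1,0,0,0,0],
    [1,0,0,0,0],
  ],
)

```text
time_s: 8.25
eef_pos: [0.5294, -0.3258, 0.0231]
ee_rot: [0.783, 0.622, 0.0, 0.001]
ft_force: [-1.6, 1.0, 7.4]
width: 0.0225
```

Request:
play_rows(
  targets=[
    [1,0,0,0.1,0],
    [1,0,0,0.3,0],
    [1,0,0,0.5,0],
    [1,0,0,0.6,0],
    [1,0,0,0.6,0],
    [1,0,0,0.6,0],
    [1,0,0,0.6,0],
    [1,0,0,0.6,0],
  ],
)

```text
time_s: 8.92
eef_pos: [0.5273, -0.3247, 0.1396]
ee_rot: [0.783, 0.623, -0.001, -0.002]
ft_force: [0.1, -0.1, -2.5]
width: 0.0224
```

```bash
python3 - <<'E'
from h import *
im,d,K,V=grab('wrist'); save('w3.png',cv2.convertScaleAbs(im,alpha=1.5)); np.savez('w3.npz',im=im,d=d,K=K,V=V);print(status.get_state()['eef_pos'])
E
```

```text
[ 0.52749549 -0.32470424  0.13969645]
```

View pics/w3.png

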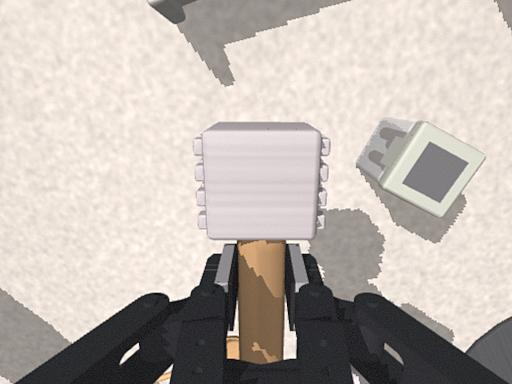

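```bash
python3 - <<'E'
from h import *
f=np.load('w3.npz');im,d,K,V=f['im'],f['d'],f['K'],f['V'];C=cloud(d,K,V)
tcp=np.array([.5275,-.3247,.1397]);q=status.get_state()['ee_rot'];T=R.from_quat(q).as_matrix()
print('ty yaw',2*np.arctan2(q[1],q[0])-np.pi/2)
L=(C-tcp)@T  # tool coords
print('head top tool z',np.median(L[140:230,215:310,2]), 'handle',np.median(L[300:330,252:272,2]))
ztop=np.median(C[140:230,215:310,2])
m=((C[...,2]>ztop-.006)&(C[...,2]<ztop+.01)).astype(np.uint8);m[240:]=0;m[:,:190]=0;m[:,335:]=0
vs,us=np.nonzero(m);P=(onplane(np.c_[us,vs],ztop,K,V)-tcp)@T
r=cv2.minAreaRect((P[:,:2]*1000).astype(np.float32));print(r)
for y0 in (-.02,-.01,0,.01,.02):
    k=abs(P[:,1]-y0)<.002;print(y0,P[k,0].min(),P[k,0].max())
E
```

```text
ty yaw -0.2268511511857756
head top tool z -0.016857599619582407 handle -0.012610284472339698
((42.93150329589844, -0.08174324035644531), (53.64695358276367, 46.93885803222656), 89.96897888183594)
-0.02 0.019450800961444564 0.06639102392889162
-0.01 0.019466309426541973 0.06639645669958563
0 0.019483286844844728 0.06640188674572343
0.01 0.019500993452879523 0.06640731406935396
0.02 0.019517953706441746 0.06641190429517989
```

Request:
play_rows(
  targets=[
    [1,0.03,0.1,0,-0.03],
    [1,0.06,0.2,0,-0.065],
    [1,0.09,0.32,0,-0.1],
    [1,0.12,0.44,0,-0.13],
    [1,0.15,0.56,0,-0.165],
    [1,0.178,0.68,0,-0.1975],
    [1,0.178,0.728,0,-0.1975],
    [1,0.178,0.728,0,-0.1975],
  ],
)

```text
time_s: 9.63
eef_pos: [0.5642, -0.1758, 0.1407]
ee_rot: [0.934, 0.357, -0.001, -0.001]
ft_force: [-0.2, -0.4, -2.5]
width: 0.0221
```

Request:
play_rows(
  targets=[
    [1,0.03,0.1,0,-0.03],
    [1,0.06,0.2,0,-0.065],
    [1,0.09,0.32,0,-0.1],
    [1,0.12,0.44,0,-0.13],
    [1,0.15,0.56,0,-0.165],
    [1,0.178,0.68,0,-0.1975],
    [1,0.178,0.728,0,-0.1975],
    [1,0.178,0.728,0,-0.1975],
  ],
)

```text
time_s: 10.3
eef_pos: [0.5997, -0.0323, 0.1411]
ee_rot: [0.998, 0.055, -0.001, -0.0]
ft_force: [-0.5, -0.6, -2.3]
width: 0.0222
```

Request:
play_rows(
  targets=[
    [1,0,0,-0.1,0],
    [1,0,0,-0.2,0],
    [1,0,0,-0.28,0],
    [1,0,0,-0.32,0],
    [1,0,0,-0.32,0],
    [1,0,0,-0.32,0],
    [1,0,0,-0.32,0],
    [1,0,0,-0.32,0],
  ],
)

```text
time_s: 10.97
eef_pos: [0.6008, -0.0346, 0.079]
ee_rot: [0.999, 0.051, 0.001, 0.0]
ft_force: [1.1, -0.2, -2.1]
width: 0.0224
```

```bash
python3 - <<'E'
from h import *
s=status.get_state();q=s['ee_rot'];print(s['eef_pos'].round(4),2*np.arctan2(q[1],q[0])-np.pi/2,q)
im,d,K,V=grab('wrist'); save('w4.png',cv2.convertScaleAbs(im,alpha=1.5)); np.savez('w4.npz',im=im,d=d,K=K,V=V)
E
```

```text
[ 0.6008 -0.0346  0.079 ] -1.4678244402494744 [9.98674318e-01 5.14631702e-02 1.05795807e-03 1.70600782e-04]
```

View pics/w4.png

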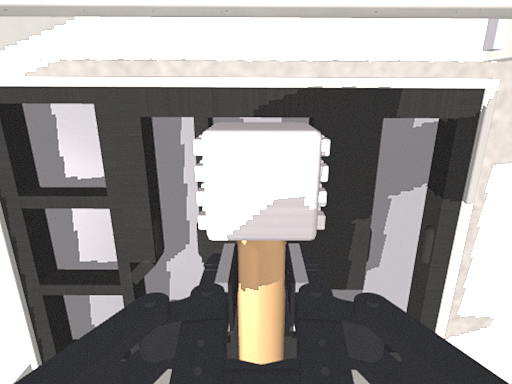

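```bash
python3 - <<'E'
from h import *
f=np.load('w4.npz');im,d,K,V=f['im'],f['d'],f['K'],f['V'];C=cloud(d,K,V)
tcp=np.array([.6008,-.0346,.079]);T=R.from_quat([9.98674318e-01,5.14631702e-02,1.05795807e-03,1.70600782e-04]).as_matrix()
g=cv2.cvtColor(im,cv2.COLOR_RGB2GRAY).astype(int)
for c in (165,180,395,420):
    col=g[95:140,c]; i=np.argmax(np.diff(col)); r=95+i+.5
    print(c,r,col[max(0,i-2):i+4],((onplane((c,r),.036,K,V)-tcp)@T).round(4))
# lateral edges of squeezer/gun pockets on rows
for r in (150,180):
    row=g[r]
    for a,b in ((140,175),(175,215),(340,385),(415,450)):
        e=np.diff(row[a:b]);i=np.argmax(abs(e));print(r,a+i+.5,e[i],'z36',((onplane((a+i+.5,r),.036,K,V)-tcp)@T)[0,1].round(4),'z16',((onplane((a+i+.5,r),.016,K,V)-tcp)@T)[0,1].round(4))
E
```

```text
165 116.5 [44 46 51 81 91 87] [[ 0.0665 -0.0545  0.0431]]
180 116.5 [46 47 49 75 87 86] [[ 0.0665 -0.0461  0.0431]]
395 117.5 [31 27 37 76 94 90] [[0.066  0.0751 0.0432]]
420 117.5 [ 44  41  55 116 138 131] [[0.066  0.0892 0.0432]]
150 154.5 33 z36 -0.0624 z16 -0.0691
150 192.5 59 z36 -0.0403 z16 -0.0446
150 379.5 34 z36 0.0684 z16 0.0758
150 433.5 -54 z36 0.0998 z16 0.1105
180 157.5 37 z36 -0.0624 z16 -0.0691
180 195.5 66 z36 -0.0397 z16 -0.0439
180 375.5 32 z36 0.0681 z16 0.0754
180 428.5 -44 z36 0.0998 z16 0.1105
```

Request:
play_rows(
  targets=[
    [1,-0.013,0.0035,0,0],
    [1,-0.013,0.0035,0,0],
    [1,-0.013,0.0035,-0.05,0],
    [1,-0.013,0.0035,-0.1,0],
    [1,-0.013,0.0035,-0.13,0],
    [1,-0.013,0.0035,-0.15,0],
    [1,-0.013,0.0035,-0.16,0],
    [1,-0.013,0.0035,-0.16,0],
  ],
)

```text
time_s: 11.68
eef_pos: [0.5978, -0.0341, 0.0451]
ee_rot: [0.999, 0.051, 0.0, 0.0]
ft_force: [2.0, -1.6, -2.4]
width: 0.0225
```

Request:
play_rows(
  targets=[
    [1,0,0,-0.01,0],
    [1,0,0,-0.02,0],
    [1,0,0,-0.03,0],
    [1,0,0,-0.035,0],
    [1,0,0,-0.04,0],
    [1,0,0,-0.045,0],
    [1,0,0,-0.045,0],
    [1,0,0,-0.045,0],
  ],
)

```text
time_s: 12.35
eef_pos: [0.5989, -0.034, 0.0391]
ee_rot: [0.999, 0.051, 0.002, 0.0]
ft_force: [-2.5, -1.3, 17.0]
width: 0.0223
```

Request:
play_rows(
  targets=[
    [0.1,0,0,0.005,0],
    [0.1,0,0,0.01,0],
    [0.1,0,0,0.01,0],
    [0.1,0,0,0.02,0],
    [0.1,0,0,0.1,0],
    [0.1,0,0,0.3,0],
    [0.1,0,0,0.5,0],
    [0.1,0,0,0.6,0],
  ],
)

```text
time_s: 13.02
eef_pos: [0.5991, -0.0331, 0.1608]
ee_rot: [0.999, 0.052, 0.002, 0.0]
ft_force: [1.1, -0.5, -0.3]
width: 0.0386
```

Request:
play_rows(
  targets=[
    [0.1,-0.2,0,0.3,0],
    [-1,-0.4,0,0.6,0],
    [-1,-0.4,0,0.6,0],
    [-1,-0.4,0,0.6,0],
    [-1,-0.4,0,0.6,0],
    [-1,-0.4,0,0.6,0],
    [-1,-0.4,0,0.6,0],
    [-1,-0.4,0,0.6,0],
  ],
)

```text
time_s: 13.68
eef_pos: [0.517, -0.0333, 0.2751]
ee_rot: [0.999, 0.052, -0.001, -0.0]
ft_force: [-0.2, 0.3, -0.6]
width: 0.0852
```

```bash
cat > dr.py <<'E'
# heights of tools in drawer, drawer-frame maps from wrist cloud
import sys
from h import *
im,d,K,V=grab('wrist');C=cloud(d,K,V);tag=sys.argv[1];save(tag+'.png',cv2.convertScaleAbs(im,alpha=1.5));np.savez(tag+'.npz',im=im,d=d,K=K,V=V)
a=.102;ux=np.array([np.cos(a),np.sin(a)]);uy=np.array([-ux[1],ux[0]])
X=C[...,:2]@ux;Y=C[...,:2]@uy;Z=C[...,2]
ok=d>0
def h(n,x,y,r=.008):
    m=ok&(abs(X-x)<r)&(abs(Y-y)<r); print(n,m.sum(),np.median(Z[m]).round(4) if m.sum() else None)
h('foam',.60,-.015,.004);h('mallet handle front',.515,-.0945);h('mallet mid',.593,-.0945);h('mallet head',.64,-.0945)
h('squeezer mid',.583,-.0414);h('sq tail',.65,-.0414);h('sq bowl',.537,-.0414);h('gun mid',.5785,-.1847);h('gun f',.51,-.1847);h('gun b',.65,-.1847)
h('can0',.517,.0255);h('can1',.579,.0255)
E
python3 dr.py w5
```

```text
foam 51 0.0361
mallet handle front 1599 0.3526
mallet mid 238 0.0514
mallet head 273 0.0562
squeezer mid 187 0.0163
sq tail 215 0.0163
sq bowl 182 0.0162
gun mid 183 0.016
gun f 161 0.0159
gun b 214 0.0162
can0 155 0.0161
can1 183 0.0162
```

Request:
play_rows(
  targets=[
    [-1,0.29,0.88,-0.17,0.2425],
    [-1,0.29,0.88,-0.17,0.2425],
    [-1,0.29,0.88,-0.17,0.2425],
    [-1,0.29,0.88,-0.17,0.2425],
    [-1,0.29,0.88,-0.17,0.2425],
    [-1,0.29,0.88,-0.17,0.2425],
    [-1,0.29,0.88,-0.17,0.2425],
    [-1,0.29,0.88,-0.17,0.2425],
  ],
)

```text
time_s: 14.4
eef_pos: [0.5751, 0.1421, 0.2412]
ee_rot: [0.909, 0.418, -0.001, -0.0]
ft_force: [0.3, -0.9, -0.2]
width: 0.0854
```

Request:
play_rows(
  targets=[
    [-1,0.29,0.88,-0.17,0.2425],
    [-1,0.29,0.88,-0.17,0.2425],
    [-1,0.29,0.88,-0.17,0.2425],
    [-1,0.29,0.88,-0.17,0.2425],
    [-1,0.29,0.88,-0.17,0.2425],
    [-1,0.29,0.88,-0.17,0.2425],
    [-1,0.29,0.88,-0.17,0.2425],
    [-1,0.29,0.88,-0.17,0.2425],
  ],
)

```text
time_s: 15.07
eef_pos: [0.6338, 0.3168, 0.208]
ee_rot: [0.689, 0.724, -0.001, 0.0]
ft_force: [0.0, 0.2, -0.2]
width: 0.0855
```

```bash
python3 look.py squeezer .632 .324 w6
```

```text
eef [0.634  0.3164 0.2085] toolY yaw 0.048612412337113 q7 -0.6686019108454309
squeezer [0.6306 0.3257] [ 56.  156.4] 1.6258846545034047 3.1563286781311035
t -0.07818641456423184 0.07818641850132553
-0.08 365 -0.028 -0.0023 -0.0152
-0.06 445 -0.0267 0.0007 -0.013
-0.04 464 -0.0243 0.0036 -0.0104
-0.02 501 -0.0209 0.0064 -0.0073
0.0 563 -0.0187 0.0188 0.0
0.02 1071 -0.028 0.028 -0.0
0.04 1202 -0.0279 0.0279 -0.0
0.06 557 -0.0209 0.0205 -0.0002
table z -1.8296376620763333e-05
```

View pics/w6.png

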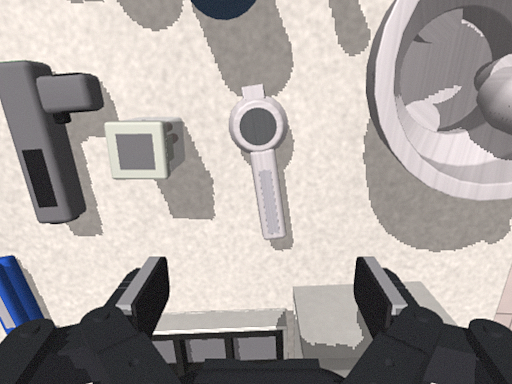

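```bash
cat > sq.py <<'E'
from ms import *
def fit(tag,xy,a0,half=.013):
    f=np.load(tag+'.npz');im,d,K,V=f['im'],f['d'],f['K'],f['V'];C=cloud(d,K,V)
    P,r=obj(C,d,K,V,xy,.036,band=.014)
    a=a0
    c=P.mean(0)
    for _ in range(4):
        u=np.array([np.cos(a),np.sin(a)]);n=np.array([-u[1],u[0]]);t=(P-c)@u;v=(P-c)@n
        t0=t.min();k=(t>t0+.008)&(t<t0+.085)
        # mid of min/max per slice
        bs=np.arange(t0+.008,t0+.085,.004);y=[];x=[]
        for b in bs:
            kk=(t>=b)&(t<b+.004)
            if kk.sum()>4: x.append(b+.002);y.append((v[kk].min()+v[kk].max())/2)
        m,b0=np.polyfit(x,y,1);a+=np.arctan(m)
    u=np.array([np.cos(a),np.sin(a)]);n=np.array([-u[1],u[0]])
    t=P@u;v=P@n
    w=[]
    kk=t>t.min()+.09
    (bc,br)=cv2.minEnclosingCircle((P[kk&(t<t.max()-.022)]*1000).astype(np.float32))
    hv=np.median(v[(t<t.min()+.08)])
    print('yaw',a,'t',t.min(),t.max(),t.max()-t.min(),'bowl',bc,br,'bowl t',np.array(bc)/1000@u,'bowl v',np.array(bc)/1000@n,'handle v',hv)
    for nm,s in (('tail',t.min()+.076),('lug',t.max()-.084),('bowl',np.array(bc)/1000@u-.046)): print(nm,(u*s+n*hv).round(4))
if __name__=='__main__': fit('w6',(.632,.324),1.757)
E
python3 sq.py
```

```text
yaw 1.7689258999515662 t 0.1151424234043818 0.27267423228886156 0.15753180888447976 bowl (629.4114990234375, 363.4260559082031) 30.18910789489746 bowl t 0.23242541355118146 bowl v -0.6886332553336975 handle v -0.6883230672713689
tail [0.6372 0.3229]
lug [0.6377 0.3205]
bowl [0.6382 0.3183]
```

Request:
play_rows(
  targets=[
    [-1,0.019,0.02,0,0.0446],
    [-1,0.019,0.02,-0.2,0.0446],
    [-1,0.019,0.02,-0.4,0.0446],
    [-1,0.019,0.02,-0.6,0.0446],
    [-1,0.019,0.02,-0.75,0.0446],
    [-1,0.019,0.02,-0.85,0.0446],
    [-1,0.019,0.02,-0.9375,0.0446],
    [-1,0.019,0.02,-0.9375,0.0446],
  ],
)

```text
time_s: 15.78
eef_pos: [0.6357, 0.3196, 0.0176]
ee_rot: [0.636, 0.772, -0.003, -0.0]
ft_force: [-1.1, -0.5, 0.1]
width: 0.0856
```

Request:
play_rows(
  targets=[
    [1,0,0,0,0],
    [1,0,0,0,0],
    [1,0,0,0,0],
    [1,0,0,0,0],
    [1,0,0,0,0],
    [1,0,0,0,0],
    [1,0,0,0,0],
    [1,0,0,0,0],
  ],
)

```text
time_s: 16.45
eef_pos: [0.638, 0.3231, 0.023]
ee_rot: [0.635, 0.773, 0.001, 0.001]
ft_force: [-0.9, -0.1, 6.5]
width: 0.0246
```

Request:
play_rows(
  targets=[
    [1,0,0,0.1,0],
    [1,0,0,0.3,0],
    [1,0,0,0.5,0],
    [1,0,0,0.6,0],
    [1,0,0,0.6,0],
    [1,0,0,0.6,0],
    [1,0,0,0.6,0],
    [1,0,0,0.6,0],
  ],
)

```text
time_s: 17.12
eef_pos: [0.6359, 0.3216, 0.1387]
ee_rot: [0.635, 0.773, -0.002, -0.001]
ft_force: [-0.1, 0.9, -2.0]
width: 0.0244
```

```bash
python3 - <<'E'
from h import *
s=status.get_state();q=s['ee_rot'];tcp=s['eef_pos'];T=R.from_quat(q).as_matrix()
print(tcp.round(4),'ty',2*np.arctan2(q[1],q[0])-np.pi/2,s['joint_positions'].round(2))
im,d,K,V=grab('wrist'); save('w7.png',cv2.convertScaleAbs(im,alpha=1.5)); np.savez('w7.npz',im=im,d=d,K=K,V=V);C=cloud(d,K,V)
L=(C-tcp)@T
m=((L[...,2]<.0)&(L[...,2]>-.03)&(d>0)).astype(np.uint8);m[245:]=0
m=((L[...,2]<0.0)&(L[...,2]>-.03)&(L[...,0]>.016)&(L[...,0]<.11)&(abs(L[...,1])<.04)&(d>0))
zt=np.percentile(L[...,2][m],10);print('top tool z',zt,np.median(L[...,2][m]),m.sum())
m&=L[...,2]<zt+.008
for lo in np.arange(.016,.1,.008):
    k=m&(L[...,0]>=lo)&(L[...,0]<lo+.008)
    if k.sum()>5: print(round(lo,3),k.sum(),L[...,1][k].min().round(4),L[...,1][k].max().round(4))
print('xmax',L[...,0][m].max())
vs,us=np.nonzero(m&(L[...,0]>.02)&(L[...,0]<.078))
P=L[vs,us,:2];print(cv2.minEnclosingCircle((P*1000).astype(np.float32)))
E
```

```text
[0.6359 0.3216 0.1387] ty 0.1959920114699596 [-0.22  0.72 -0.46  1.47  0.35  1.03 -0.57]
top tool z -0.013941745366950354 -0.012811697127634762 14673
0.016 942 -0.0183 0.0188
0.024 1518 -0.0243 0.0244
0.032 2025 -0.027 0.0271
0.04 2297 -0.0275 0.0279
0.048 2345 -0.0267 0.0274
0.056 2122 -0.0241 0.024
0.064 1371 -0.0183 0.0185
0.072 1026 -0.0099 0.0101
0.08 203 -0.0098 0.01
xmax 0.08119896146576673
((48.05295181274414, -0.12794148921966553), 31.418432235717773)
```

View pics/w7.png

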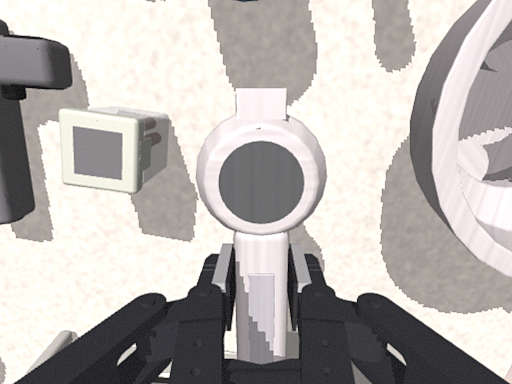

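Request:
play_rows(
  targets=[
    [1,-0.05,-0.05,0.1,0.03],
    [1,-0.1,-0.15,0.2,0.06],
    [1,-0.15,-0.27,0.25,0.1],
    [1,-0.2,-0.4,0.25,0.13],
    [1,-0.2,-0.52,0.25,0.165],
    [1,-0.2,-0.65,0.25,0.2],
    [1,-0.2,-0.75,0.25,0.235],
    [1,-0.2,-0.75,0.25,0.235],
  ],
)

```text
time_s: 17.83
eef_pos: [0.5975, 0.1658, 0.1893]
ee_rot: [0.314, 0.949, -0.003, -0.001]
ft_force: [-0.1, -0.7, -2.1]
width: 0.0242
```

Request:
play_rows(
  targets=[
    [1,-0.01,-0.1,0,0.03],
    [1,-0.02,-0.2,0,0.065],
    [1,-0.03,-0.32,0,0.1],
    [1,-0.04,-0.44,0,0.135],
    [1,-0.05,-0.56,0,0.17],
    [1,-0.06,-0.68,0,0.2],
    [1,-0.0685,-0.7675,0,0.235],
    [1,-0.0685,-0.7675,0,0.235],
  ],
)

```text
time_s: 18.5
eef_pos: [0.583, 0.014, 0.1895]
ee_rot: [-0.049, 0.999, -0.001, -0.002]
ft_force: [0.7, -0.9, -3.3]
width: 0.0242
```

Request:
play_rows(
  targets=[
    [1,0,0,-0.1,0],
    [1,0,0,-0.25,0],
    [1,0,0,-0.4,0],
    [1,0,0,-0.5,0],
    [1,0,0,-0.55,0],
    [1,0,0,-0.55,0],
    [1,0,0,-0.55,0],
    [1,0,0,-0.55,0],
  ],
)

```text
time_s: 19.17
eef_pos: [0.5845, 0.02, 0.0826]
ee_rot: [-0.051, 0.999, 0.0, 0.001]
ft_force: [-0.2, -0.4, -1.6]
width: 0.0243
```

```bash
python3 - <<'E'
from h import *
s=status.get_state();q=s['ee_rot'];tcp=s['eef_pos'];T=R.from_quat(q).as_matrix()
print(tcp.round(4),'tx',2*np.arctan2(q[1],q[0]),s['joint_positions'].round(2))
im,d,K,V=grab('wrist'); save('w8.png',cv2.convertScaleAbs(im,alpha=1.5)); np.savez('w8.npz',im=im,d=d,K=K,V=V,tcp=tcp,T=T)
E
```

```text
[0.5845 0.02   0.0826] tx 3.243405093250467 [ 0.46  0.69 -0.74  1.83  0.61  0.85  1.09]
```

View pics/w8.png

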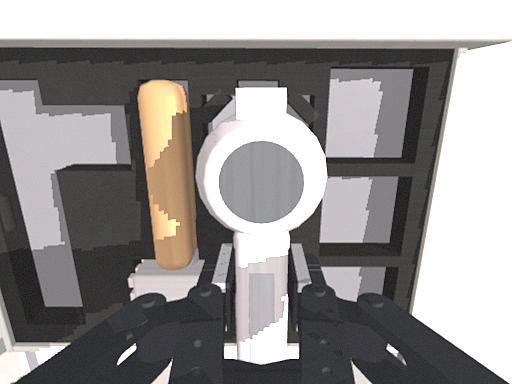

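```bash
python3 - <<'E'
from h import *
f=np.load('w8.npz');im,d,K,V,tcp,T=[f[k] for k in ('im','d','K','V','tcp','T')]
g=cv2.cvtColor(im,cv2.COLOR_RGB2GRAY).astype(int)
tl=lambda c,r,z:((onplane((c,r),z,K,V)-tcp)@T).round(4)[0,:2]
for c in (250,262,274): print(c,g[72:92,c])
for c in (345,360,375): 
    i=np.argmax(np.diff(g[60:80,c]));print('well front',c,60+i+.5,tl(c,60+i+.5,.036),tl(c,60+i+.5,.016))
for r in (82,84):
    print(r,g[r,228:246],g[r,272:292])
for r in (90,120,140):
    e=np.diff(g[r,318:345]);i=np.argmax(e);e2=np.diff(g[r,395:425]);j=np.argmin(e2);print(r,318.5+i,tl(318.5+i,r,.036),395.5+j,tl(395.5+j,r,.016))
E
```

```text
250 [ 48  46  47  47  47  47  46  35  45  82  91  91  91  87  78 133 220 231
 227 226]
262 [ 47  47  48  46  51  48  51  31  46  83  95  92  92  89  79 134 216 229
 225 223]
274 [ 45  46  44  46  47  45  47  36  31  79  93  92  91  88  80 135 219 231
 227 226]
well front 345 68.5 [0.0916 0.0464] [0.0929 0.0513]
well front 360 68.5 [0.0916 0.0547] [0.0929 0.0604]
well front 375 68.5 [0.0916 0.0629] [0.0929 0.0695]
82 [ 45  47  46  47  49  47  49  48  39  18  61 101  93  94  92  95  92  93] [ 94  94  93  94 100  86  31  31  47  46  46  46  45  46  46  48  47  47
  48  47]
84 [47 44 45 47 47 45 51 46 41 26 60 96 92 90 91 89 88 92] [90 91 91 90 94 80 29 30 46 49 46 44 44 46 45 47 46 47 47 50]
90 328.5 [0.0804 0.0381] 410.5 [0.0806 0.0929]
120 326.5 [0.064 0.038] 406.5 [0.0624 0.093 ]
140 325.5 [0.0526 0.0382] 403.5 [0.0498 0.0928]
```

Request:
play_rows(
  targets=[
    [1,-0.0115,-0.0095,0,0],
    [1,-0.0115,-0.0095,0,0],
    [1,-0.0115,-0.0095,-0.05,0],
    [1,-0.0115,-0.0095,-0.1,0],
    [1,-0.0115,-0.0095,-0.13,0],
    [1,-0.0115,-0.0095,-0.16,0],
    [1,-0.0115,-0.0095,-0.18,0],
    [1,-0.0115,-0.0095,-0.18,0],
  ],
)

```text
time_s: 19.88
eef_pos: [0.5813, 0.0173, 0.0443]
ee_rot: [-0.051, 0.999, 0.0, 0.0]
ft_force: [2.8, 0.6, -6.6]
width: 0.0243
```

Request:
play_rows(
  targets=[
    [1,0,0,-0.01,0],
    [1,0,0,-0.02,0],
    [1,0,0,-0.03,0],
    [1,0,0,-0.035,0],
    [1,0,0,-0.04,0],
    [1,0,0,-0.04,0],
    [1,0,0,-0.04,0],
    [1,0,0,-0.04,0],
  ],
)

```text
time_s: 20.55
eef_pos: [0.582, 0.0174, 0.039]
ee_rot: [-0.051, 0.999, -0.0, 0.001]
ft_force: [-2.4, -1.7, 12.4]
width: 0.0243
```

Request:
play_rows(
  targets=[
    [0.1,0,0,0.005,0],
    [0.1,0,0,0.01,0],
    [0.1,0,0,0.01,0],
    [0.1,0,0,0.02,0],
    [0.1,0,0,0.1,0],
    [0.1,0,0,0.3,0],
    [0.1,0,0,0.5,0],
    [0.1,0,0,0.7,0],
  ],
)

```text
time_s: 21.22
eef_pos: [0.5804, 0.0174, 0.1783]
ee_rot: [-0.051, 0.999, 0.0, -0.001]
ft_force: [0.1, -0.4, 0.5]
width: 0.0386
```

Request:
play_rows(
  targets=[
    [0.1,-0.05,0,0.3,0],
    [-1,-0.1,0,0.6,0],
    [-1,-0.2,0,0.6,0],
    [-1,-0.2,0,0.6,0],
    [-1,-0.2,0,0.6,0],
    [-1,-0.2,0,0.6,0],
    [-1,-0.2,0,0.6,0],
    [-1,-0.2,0,0.6,0],
  ],
)

```text
time_s: 21.88
eef_pos: [0.5408, 0.0168, 0.2955]
ee_rot: [-0.051, 0.999, 0.0, -0.001]
ft_force: [0.8, 0.7, 0.3]
width: 0.0853
```

```bash
python3 dr.py w9
```

```text
foam 35 0.0362
mallet handle front 173 0.0515
mallet mid 144 0.0516
mallet head 140 0.0561
squeezer mid 159 0.0526
sq tail 123 0.0524
sq bowl 1003 0.3713
gun mid 132 0.0162
gun f 155 0.0158
gun b 117 0.016
can0 145 0.0162
can1 131 0.0163
```

Request:
play_rows(
  targets=[
    [-1,-0.33,0.76,-0.48,-0.2467],
    [-1,-0.33,0.76,-0.48,-0.2467],
    [-1,-0.33,0.76,-0.48,-0.2467],
    [-1,-0.33,0.76,-0.48,-0.2467],
    [-1,-0.33,0.76,-0.48,-0.2467],
    [-1,-0.33,0.76,-0.48,-0.2467],
    [-1,-0.33,0.76,-0.48,-0.2467],
    [-1,-0.33,0.76,-0.48,-0.2467],
  ],
)

```text
time_s: 22.6
eef_pos: [0.4743, 0.1701, 0.2]
ee_rot: [0.33, 0.944, -0.0, -0.001]
ft_force: [0.1, -0.2, -0.6]
width: 0.085
```

Request:
play_rows(
  targets=[
    [-1,-0.33,0.76,-0.2,-0.2467],
    [-1,-0.33,0.76,-0.2,-0.2467],
    [-1,-0.33,0.76,-0.2,-0.2467],
    [-1,-0.33,0.76,-0.2,-0.2467],
    [-1,-0.33,0.76,-0.2,-0.2467],
    [-1,-0.33,0.76,-0.2,-0.2467],
    [-1,-0.33,0.76,-0.2,-0.2467],
    [-1,-0.33,0.76,-0.2,-0.2467],
  ],
)

```text
time_s: 23.27
eef_pos: [0.4089, 0.3215, 0.1606]
ee_rot: [0.662, 0.749, -0.001, -0.0]
ft_force: [0.5, 0.7, -0.0]
width: 0.0854
```

```bash
python3 look.py gun .433 .335 w10
```

```text
eef [0.4091 0.3212 0.1607] toolY yaw 0.12601292956285493 q7 -0.8785139708128468
gun [0.4302 0.3363] [ 81.2 158.2] 1.6915098456438384 6.916375160217285
t -0.07909779392155449 0.0790977596371107
-0.08 694 0.0035 0.0402 0.0219
-0.06 861 0.0037 0.0401 0.0219
-0.04 891 0.0035 0.0405 0.022
-0.02 946 0.0038 0.0403 0.022
0.0 1062 0.0034 0.0406 0.022
0.02 1582 -0.0404 0.0405 0.0
0.04 2624 -0.0406 0.0406 0.0
0.06 1606 -0.0395 0.0406 0.0005
table z 3.0065448775040693e-05
```

View pics/w10.png

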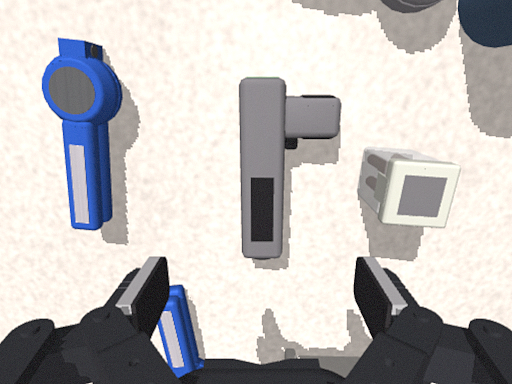

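Request:
play_rows(
  targets=[
    [-1,-0.0035,0.062,0,-0.0017],
    [-1,-0.0035,0.062,-0.15,-0.0017],
    [-1,-0.0035,0.062,-0.3,-0.0017],
    [-1,-0.0035,0.062,-0.45,-0.0017],
    [-1,-0.0035,0.062,-0.57,-0.0017],
    [-1,-0.0035,0.062,-0.66,-0.0017],
    [-1,-0.0035,0.062,-0.7085,-0.0017],
    [-1,-0.0035,0.062,-0.7085,-0.0017],
  ],
)

```text
time_s: 23.98
eef_pos: [0.4076, 0.3323, 0.0175]
ee_rot: [0.664, 0.748, -0.002, -0.001]
ft_force: [0.0, -0.1, 0.1]
width: 0.0853
```

Request:
play_rows(
  targets=[
    [1,0,0,0,0],
    [1,0,0,0,0],
    [1,0,0,0,0],
    [1,0,0,0,0],
    [1,0,0,0,0],
    [1,0,0,0,0],
    [1,0,0,0,0],
    [1,0,0,0,0],
  ],
)

```text
time_s: 24.65
eef_pos: [0.4092, 0.3342, 0.021]
ee_rot: [0.664, 0.747, 0.001, 0.0]
ft_force: [-1.0, -0.8, 6.2]
width: 0.0364
```

Request:
play_rows(
  targets=[
    [1,0,0,0.1,0],
    [1,0,0,0.3,0],
    [1,0,0,0.5,0],
    [1,0,0,0.6,0],
    [1,0,0,0.6,0],
    [1,0,0,0.6,0],
    [1,0,0,0.6,0],
    [1,0,0,0.6,0],
  ],
)

```text
time_s: 25.32
eef_pos: [0.4076, 0.3326, 0.1381]
ee_rot: [0.664, 0.747, -0.001, -0.0]
ft_force: [-0.5, -0.6, -2.7]
width: 0.037
```

```bash
python3 - <<'E'
from h import *
s=status.get_state();q=s['ee_rot'];tcp=s['eef_pos'];T=R.from_quat(q).as_matrix()
print(tcp.round(4),'ty',2*np.arctan2(q[1],q[0])-np.pi/2,s['joint_positions'].round(2))
im,d,K,V=grab('wrist'); save('w11.png',cv2.convertScaleAbs(im,alpha=1.5)); np.savez('w11.npz',im=im,d=d,K=K,V=V);C=cloud(d,K,V)
L=(C-tcp)@T
m=((L[...,2]<0.0)&(L[...,2]>-.03)&(L[...,0]>.02)&(L[...,0]<.11)&(abs(L[...,1])<.08)&(d>0))
b=m&(abs(L[...,1])<.015);zt=np.median(L[...,2][b]);print('top z',zt)
m&=abs(L[...,2]-zt)<.008
vs,us=np.nonzero(m);P=(onplane(np.c_[us,vs],(tcp+T@[0,0,zt])[2],K,V)-tcp)@T
for lo in np.arange(.02,.09,.008):
    k=(P[:,0]>=lo)&(P[:,0]<lo+.008)
    if k.sum(): print(round(lo,3),k.sum(),P[k,1].min().round(4),P[k,1].max().round(4))
k=abs(P[:,1])<.01;print('rear end',P[k,0].max())
k=(P[:,1]>.03);print('handle',P[k,0].min() if k.any() else 0,P[k,0].max() if k.any() else 0)
k=(P[:,1]<-.03);print('handle-',P[k,0].min() if k.any() else 0,P[k,0].max() if k.any() else 0)
E
```

```text
[0.4076 0.3326 0.1381] ty 0.11714928639966704 [-0.27  0.46 -0.59  1.95  0.35  0.83 -0.93]
top z -0.016924846861637068
0.02 1447 -0.0179 0.0183
0.028 1947 -0.018 0.0593
0.036 3427 -0.018 0.0605
0.044 3879 -0.0181 0.0604
0.052 3958 -0.0181 0.0604
0.06 3497 -0.0181 0.0602
0.068 1977 -0.0182 0.0181
0.076 797 -0.0169 0.0166
rear end 0.07930044448989518
handle 0.03418211428746659 0.06686985984982673
handle- 0 0
```

Request:
play_rows(
  targets=[
    [1,0.05,-0.1,0.1,0.03],
    [1,0.1,-0.2,0.2,0.06],
    [1,0.15,-0.32,0.26,0.09],
    [1,0.2,-0.44,0.26,0.12],
    [1,0.25,-0.56,0.26,0.15],
    [1,0.3,-0.68,0.26,0.165],
    [1,0.312,-0.763,0.26,0.165],
    [1,0.312,-0.763,0.26,0.165],
  ],
)

```text
time_s: 26.03
eef_pos: [0.4714, 0.1762, 0.1899]
ee_rot: [0.454, 0.891, -0.002, -0.001]
ft_force: [0.3, -0.5, -1.9]
width: 0.0364
```

Request:
play_rows(
  targets=[
    [1,0.05,-0.1,0,0.03],
    [1,0.1,-0.2,0,0.06],
    [1,0.15,-0.32,0,0.09],
    [1,0.2,-0.44,0,0.12],
    [1,0.25,-0.56,0,0.15],
    [1,0.3,-0.68,0,0.165],
    [1,0.312,-0.763,0,0.165],
    [1,0.312,-0.763,0,0.165],
  ],
)

```text
time_s: 26.7
eef_pos: [0.5335, 0.0243, 0.1899]
ee_rot: [0.21, 0.978, -0.001, -0.001]
ft_force: [-0.4, -0.5, -3.0]
width: 0.0365
```

Request:
play_rows(
  targets=[
    [1,0.05,-0.1,0,0.03],
    [1,0.1,-0.2,0,0.06],
    [1,0.15,-0.32,0,0.09],
    [1,0.2,-0.44,0,0.12],
    [1,0.25,-0.56,0,0.15],
    [1,0.3,-0.68,0,0.165],
    [1,0.312,-0.763,0,0.165],
    [1,0.312,-0.763,0,0.165],
  ],
)

```text
time_s: 27.37
eef_pos: [0.5959, -0.128, 0.1898]
ee_rot: [-0.048, 0.999, -0.0, -0.001]
ft_force: [0.8, -1.1, -2.4]
width: 0.0367
```

Request:
play_rows(
  targets=[
    [1,0,0,-0.1,0],
    [1,0,0,-0.25,0],
    [1,0,0,-0.4,0],
    [1,0,0,-0.5,0],
    [1,0,0,-0.55,0],
    [1,0,0,-0.55,0],
    [1,0,0,-0.55,0],
    [1,0,0,-0.55,0],
  ],
)

```text
time_s: 28.03
eef_pos: [0.5968, -0.1233, 0.083]
ee_rot: [-0.051, 0.999, 0.0, 0.001]
ft_force: [-0.2, -0.0, -2.3]
width: 0.0367
```

```bash
python3 - <<'E'
from h import *
s=status.get_state();q=s['ee_rot'];tcp=s['eef_pos'];T=R.from_quat(q).as_matrix()
a=.102;c,n=np.cos(a),np.sin(a)
print(tcp.round(4),"x'y'",(tcp[0]*c+tcp[1]*n).round(4),(tcp[1]*c-tcp[0]*n).round(4),'tx',2*np.arctan2(q[1],q[0]),s['joint_positions'].round(2))
im,d,K,V=grab('wrist'); save('w12.png',cv2.convertScaleAbs(im,alpha=1.5)); np.savez('w12.npz',im=im,d=d,K=K,V=V,tcp=tcp,T=T)
E
```

```text
[ 0.5968 -0.1233  0.083 ] x'y' 0.5811 -0.1835 tx 3.2438228338320267 [ 0.68  0.73 -0.74  1.77  0.62  0.89  1.33]
```

View pics/w12.png

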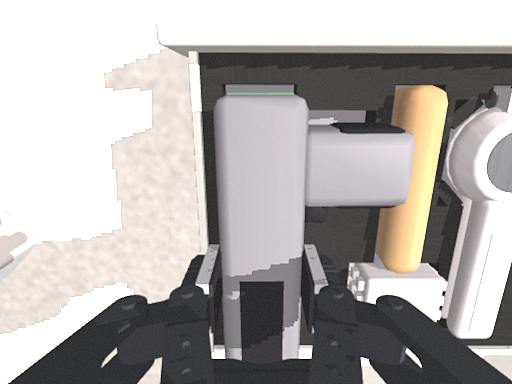

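Request:
play_rows(
  targets=[
    [1,-0.01,-0.0075,0,0],
    [1,-0.01,-0.0075,0,0],
    [1,-0.01,-0.0075,-0.05,0],
    [1,-0.01,-0.0075,-0.1,0],
    [1,-0.01,-0.0075,-0.13,0],
    [1,-0.01,-0.0075,-0.16,0],
    [1,-0.01,-0.0075,-0.19,0],
    [1,-0.01,-0.0075,-0.19,0],
  ],
)

```text
time_s: 28.75
eef_pos: [0.5939, -0.1252, 0.0424]
ee_rot: [-0.051, 0.999, 0.001, 0.0]
ft_force: [4.0, 1.1, -7.7]
width: 0.0365
```

Request:
play_rows(
  targets=[
    [1,0,0,-0.01,0],
    [1,0,0,-0.02,0],
    [1,0,0,-0.03,0],
    [1,0,0,-0.035,0],
    [1,0,0,-0.04,0],
    [1,0,0,-0.045,0],
    [1,0,0,-0.045,0],
    [1,0,0,-0.045,0],
  ],
)

```text
time_s: 29.42
eef_pos: [0.595, -0.1252, 0.037]
ee_rot: [-0.051, 0.999, -0.0, 0.001]
ft_force: [-3.2, 0.9, 16.0]
width: 0.0366
```

Request:
play_rows(
  targets=[
    [-0.1,0,0,0.005,0],
    [-0.1,0,0,0.01,0],
    [-0.1,0,0,0.01,0],
    [-0.1,0,0,0.02,0],
    [-0.1,0,0,0.1,0],
    [-0.1,0,0,0.3,0],
    [-0.1,0,0,0.5,0],
    [-0.1,0,0,0.7,0],
  ],
)

```text
time_s: 30.08
eef_pos: [0.5932, -0.1253, 0.1768]
ee_rot: [-0.051, 0.999, 0.0, -0.0]
ft_force: [0.2, -0.5, 0.7]
width: 0.0471
```

Request:
play_rows(
  targets=[
    [-0.1,0,0,0.3,0],
    [-1,0,0,0.6,0],
    [-1,0,0,0.6,0],
    [-1,0,0,0.6,0],
    [-1,0,0,0.6,0],
    [-1,0,0,0.6,0],
    [-1,0,0,0.6,0],
    [-1,0,0,0.6,0],
  ],
)

```text
time_s: 30.75
eef_pos: [0.5928, -0.1257, 0.293]
ee_rot: [-0.051, 0.999, 0.0, -0.001]
ft_force: [-0.3, -0.1, -0.1]
width: 0.0852
```

```bash
python3 dr.py w13; python3 - <<'E'
from ms import *
for tag,xy in (('w1',(.646,-.318)),('w2',(.646,-.318)),('w6',(.527,.343)),('w10',(.527,.343))):
    f=np.load(tag+'.npz');d,K,V=f['d'],f['K'],f['V'];C=cloud(d,K,V)
    P,r=obj(C,d,K,V,xy,.078,zmin=.03,rad=.06,band=.006);print(tag,r)
E
```

```text
foam 38 0.0364
mallet handle front 197 0.0516
mallet mid 165 0.0518
mallet head 151 0.0563
squeezer mid 167 0.0527
sq tail 138 0.0526
sq bowl 190 0.0528
gun mid 173 0.0546
gun f 195 0.0543
gun b 142 0.0541
can0 163 0.0165
can1 144 0.0165
w1 ((643.6542358398438, -316.6904296875), (50.58863830566406, 51.97401809692383), 50.448707580566406)
w2 ((642.792236328125, -318.8677978515625), (49.437278747558594, 51.578460693359375), 50.33131790161133)
w6 ((526.9426879882812, 344.31170654296875), (50.692626953125, 48.7773323059082), 2.841846466064453)
w10 ((523.16845703125, 344.48516845703125), (51.33702850341797, 49.99030303955078), 3.0016915798187256)
```

Request:
play_rows(
  targets=[
    [-1,0.251,-0.9615,-0.5,-0.2522],
    [-1,0.251,-0.9615,-0.5,-0.2522],
    [-1,0.251,-0.9615,-0.5,-0.2522],
    [-1,0.251,-0.9615,-0.5,-0.2522],
    [-1,0.251,-0.9615,-0.5,-0.2522],
    [-1,0.251,-0.9615,-0.5,-0.2522],
    [-1,0.251,-0.9615,-0.5,-0.2522],
    [-1,0.251,-0.9615,-0.5,-0.2522],
  ],
)

```text
time_s: 31.47
eef_pos: [0.6429, -0.319, 0.1919]
ee_rot: [0.34, 0.94, 0.0, -0.002]
ft_force: [-0.0, 0.1, -0.7]
width: 0.0854
```

Request:
play_rows(
  targets=[
    [-1,0,0,0,0],
    [-1,0,0,-0.01,0],
    [-1,0,0,-0.01,0],
    [-1,0,0,-0.01,0],
    [-1,0,0,-0.01,0],
    [-1,0,0,-0.01,0],
    [-1,0,0,-0.01,0],
    [-1,0,0,-0.01,0],
  ],
)

```text
time_s: 32.13
eef_pos: [0.6439, -0.318, 0.1928]
ee_rot: [0.339, 0.941, -0.0, 0.0]
ft_force: [-1.0, -0.0, 0.0]
width: 0.0856
```

```bash
cat > can.py <<'E'
import sys
from ms import *
x,y=float(sys.argv[1]),float(sys.argv[2])
s=status.get_state();q=s['ee_rot'];im,d,K,V=grab('wrist');C=cloud(d,K,V);np.savez('wc.npz',im=im,d=d,K=K,V=V)
save(sys.argv[3]+'.png',cv2.convertScaleAbs(im,alpha=1.5))
print(s['eef_pos'].round(4),'ty deg',np.degrees(2*np.arctan2(q[1],q[0])-np.pi/2)%180)
P,r=obj(C,d,K,V,(x,y),.078,zmin=.03,rad=.06,band=.006);print(r)
E
python3 can.py .643 -.318 w14
```

```text
[ 0.6439 -0.318   0.1928] ty deg 50.424785181088374
((643.052978515625, -319.30029296875), (49.40403366088867, 50.03696823120117), 50.422611236572266)
```

Request:
play_rows(
  targets=[
    [-1,-0.004,-0.006,-0.1,0],
    [-1,-0.004,-0.006,-0.25,0],
    [-1,-0.004,-0.006,-0.4,0],
    [-1,-0.004,-0.006,-0.55,0],
    [-1,-0.004,-0.006,-0.65,0],
    [-1,-0.004,-0.006,-0.715,0],
    [-1,-0.004,-0.006,-0.715,0],
    [-1,-0.004,-0.006,-0.715,0],
  ],
)

```text
time_s: 32.85
eef_pos: [0.6433, -0.3191, 0.0497]
ee_rot: [0.339, 0.941, 0.0, -0.0]
ft_force: [-0.1, 0.1, 0.4]
width: 0.0852
```

Request:
play_rows(
  targets=[
    [1,0,0,0,0],
    [1,0,0,0,0],
    [1,0,0,0,0],
    [1,0,0,0,0],
    [1,0,0,0,0],
    [1,0,0,0,0],
    [1,0,0,0,0],
    [1,0,0,0,0],
  ],
)

```text
time_s: 33.52
eef_pos: [0.6441, -0.32, 0.0517]
ee_rot: [0.339, 0.941, -0.0, 0.001]
ft_force: [-2.1, -1.1, 6.9]
width: 0.0487
```

Request:
play_rows(
  targets=[
    [1,0,0,0.1,0],
    [1,0,0,0.3,0],
    [1,0,0,0.5,0],
    [1,0,0,0.6,0],
    [1,0,0,0.6,0],
    [1,0,0,0.6,0],
    [1,0,0,0.6,0],
    [1,0,0,0.6,0],
  ],
)

```text
time_s: 34.18
eef_pos: [0.6417, -0.319, 0.1674]
ee_rot: [0.339, 0.941, 0.0, -0.002]
ft_force: [0.4, -0.6, -2.0]
width: 0.0491
```

```bash
cat > held.py <<'E'
import sys
from h import *
s=status.get_state();q=s['ee_rot'];tcp=s['eef_pos'];T=R.from_quat(q).as_matrix()
a=.102;c,n=np.cos(a),np.sin(a)
print(tcp.round(4),"x'y'",(tcp[0]*c+tcp[1]*n).round(4),(tcp[1]*c-tcp[0]*n).round(4),'ty',2*np.arctan2(q[1],q[0])-np.pi/2,s['joint_positions'].round(2),s['width'])
im,d,K,V=grab('wrist'); save(sys.argv[1]+'.png',cv2.convertScaleAbs(im,alpha=1.5)); np.savez(sys.argv[1]+'.npz',im=im,d=d,K=K,V=V,tcp=tcp,T=T);C=cloud(d,K,V)
L=(C-tcp)@T
m=(abs(L[...,0])<.04)&(abs(L[...,1])<.04)&(L[...,2]<-.015)&(L[...,2]>-.045)&(d>0)
b=m&(L[...,0]>.013);zt=np.percentile(L[...,2][b],20);print('top z',zt,b.sum())
g=cv2.cvtColor(im,cv2.COLOR_RGB2GRAY)
m&=abs(L[...,2]-zt)<.004
vs,us=np.nonzero(m&(g>40));P=(onplane(np.c_[us,vs],(tcp+T@[0,0,zt])[2],K,V)-tcp)@T
for lo in np.arange(-.03,.036,.006):
    k=(P[:,0]>=lo)&(P[:,0]<lo+.006)
    if k.sum()>5: print(round(lo,3),k.sum(),P[k,1].min().round(4),P[k,1].max().round(4))
k=abs(P[:,1])<.015;print('x range',P[k,0].min(),P[k,0].max())
k=P[:,0]>.012; 
for y0 in (-.02,-.01,0,.01,.02):
    kk=abs(P[:,1]-y0)<.003; print(y0,P[kk,0].max().round(4))
E
python3 held.py w15
```

```text
[ 0.6417 -0.319   0.1674] x'y' 0.6059 -0.3827 ty 0.8799374693731741 [ 0.79  0.73 -0.6   1.44  0.43  1.11  1.  ] 0.049139217428740535
top z -0.027010562159230943 4385
-0.024 1188 -0.0238 0.0244
-0.018 1232 -0.0248 0.0258
-0.012 1359 -0.0247 0.0252
-0.006 1374 -0.0239 0.0245
-0.0 1517 -0.0387 0.0397
0.006 1716 -0.0377 0.0387
0.012 1669 -0.0299 0.0313
0.018 1575 -0.0238 0.0247
0.024 626 -0.0231 0.0241
x range -0.023332031564831286 0.026656263566711573
-0.02 0.0267
-0.01 0.0267
0 0.0267
0.01 0.0267
0.02 0.0267
```

View pics/w15.png

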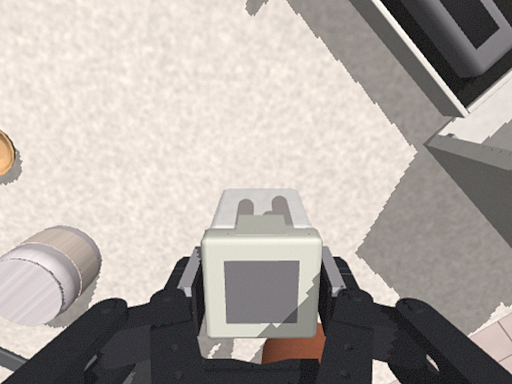

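Request:
play_rows(
  targets=[
    [1,-0.05,0.1,0.1,0.02],
    [1,-0.1,0.25,0.12,0.05],
    [1,-0.167,0.45,0.12,0.09],
    [1,-0.167,0.65,0.12,0.126],
    [1,-0.167,0.85,0.12,0.126],
    [1,-0.167,1,0.12,0.126],
    [1,-0.167,1,0.12,0.126],
    [1,-0.167,1,0.12,0.126],
  ],
)

```text
time_s: 34.9
eef_pos: [0.6093, -0.1163, 0.1929]
ee_rot: [0.145, 0.99, 0.0, -0.001]
ft_force: [-0.1, -2.5, -1.6]
width: 0.0492
```

Request:
play_rows(
  targets=[
    [1,-0.05,0.1,0,0.02],
    [1,-0.1,0.25,0,0.05],
    [1,-0.167,0.45,0,0.09],
    [1,-0.167,0.65,0,0.1264],
    [1,-0.167,0.85,0,0.1264],
    [1,-0.167,1,0,0.1264],
    [1,-0.167,1,0,0.1264],
    [1,-0.167,1,0,0.1264],
  ],
)

```text
time_s: 35.57
eef_pos: [0.5761, 0.0816, 0.1929]
ee_rot: [-0.052, 0.999, 0.0, -0.0]
ft_force: [-0.1, -0.3, -1.7]
width: 0.049
```

Request:
play_rows(
  targets=[
    [1,0,0.018,-0.1,0],
    [1,0,0.018,-0.2,0],
    [1,0,0.018,-0.3,0],
    [1,0,0.018,-0.4,0],
    [1,0,0.018,-0.43,0],
    [1,0,0.018,-0.43,0],
    [1,0,0.018,-0.43,0],
    [1,0,0.018,-0.43,0],
  ],
)

```text
time_s: 36.23
eef_pos: [0.5772, 0.0839, 0.1087]
ee_rot: [-0.05, 0.999, 0.0, 0.001]
ft_force: [-0.3, 0.5, -1.4]
width: 0.0493
```

```bash
python3 held.py w16
```

```text
[0.5772 0.0839 0.1087] x'y' 0.5828 0.0247 ty 1.671681972581418 [ 0.39  0.67 -0.8   1.82  0.6   0.91  0.98] 0.0492559476306614
top z -0.027114324737779756 4337
-0.024 1192 -0.0238 0.0248
-0.018 1343 -0.0238 0.0258
-0.012 1354 -0.0242 0.0253
-0.006 1393 -0.0241 0.0246
-0.0 1415 -0.0386 0.0397
0.006 1786 -0.0376 0.0387
0.012 1626 -0.0298 0.0309
0.018 1700 -0.0238 0.0248
0.024 500 -0.023 0.024
x range -0.023734130815408063 0.026457397516892085
-0.02 0.0265
-0.01 0.0265
0 0.0265
0.01 0.0265
0.02 0.026
```

View pics/w16.png

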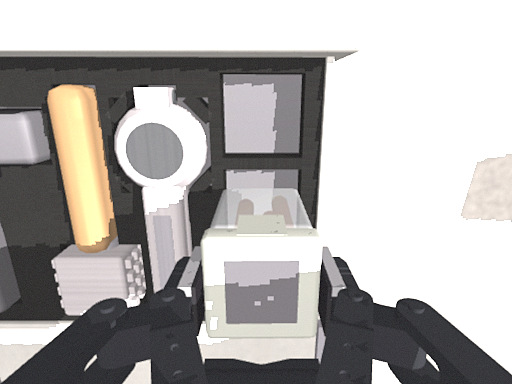

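Request:
play_rows(
  targets=[
    [1,-0.012,0.0035,0,0],
    [1,-0.012,0.0035,0,0],
    [1,-0.012,0.0035,-0.05,0],
    [1,-0.012,0.0035,-0.09,0],
    [1,-0.012,0.0035,-0.12,0],
    [1,-0.012,0.0035,-0.14,0],
    [1,-0.012,0.0035,-0.16,0],
    [1,-0.012,0.0035,-0.16,0],
  ],
)

```text
time_s: 36.95
eef_pos: [0.5732, 0.085, 0.0744]
ee_rot: [-0.051, 0.999, 0.0, -0.001]
ft_force: [-0.6, -0.6, -1.0]
width: 0.049
```

Request:
play_rows(
  targets=[
    [1,0,0,-0.01,0],
    [1,0,0,-0.02,0],
    [1,0,0,-0.03,0],
    [1,0,0,-0.035,0],
    [1,0,0,-0.04,0],
    [1,0,0,-0.04,0],
    [1,0,0,-0.04,0],
    [1,0,0,-0.04,0],
  ],
)

```text
time_s: 37.62
eef_pos: [0.574, 0.0852, 0.0677]
ee_rot: [-0.051, 0.999, 0.0, 0.0]
ft_force: [-0.3, 0.2, -0.7]
width: 0.049
```

Request:
play_rows(
  targets=[
    [1,0,0,-0.01,0],
    [1,0,0,-0.01,0],
    [-0.4,0,0,-0.005,0],
    [-0.4,0,0,0,0],
    [-0.4,0,0,0,0],
    [-0.4,0,0,0.1,0],
    [-0.4,0,0,0.3,0],
    [-0.4,0,0,0.5,0],
  ],
)

```text
time_s: 38.28
eef_pos: [0.5725, 0.085, 0.1672]
ee_rot: [-0.051, 0.999, 0.0, -0.002]
ft_force: [1.7, 0.3, 0.7]
width: 0.0599
```

Request:
play_rows(
  targets=[
    [-0.4,0,0,0.2,0],
    [-1,-0.12,0.15,0.2,-0.016],
    [-1,-0.24,0.35,0.2,-0.016],
    [-1,-0.24,0.55,0.2,-0.016],
    [-1,-0.24,0.7,0.2,-0.016],
    [-1,-0.24,0.8,0.2,-0.016],
    [-1,-0.24,0.8,0.2,-0.016],
    [-1,-0.24,0.8,0.2,-0.016],
  ],
)

```text
time_s: 38.95
eef_pos: [0.5251, 0.2463, 0.2073]
ee_rot: [-0.027, 1.0, 0.0, -0.0]
ft_force: [0.4, -1.3, 0.4]
width: 0.085
```

Request:
play_rows(
  targets=[
    [-1,0,0.495,-0.08,0],
    [-1,0,0.495,-0.08,0],
    [-1,0,0.495,-0.08,0],
    [-1,0,0.495,-0.08,0],
    [-1,0,0.495,-0.08,0],
    [-1,0,0.495,-0.08,0],
    [-1,0,0.495,-0.08,0],
    [-1,0,0.495,-0.08,0],
  ],
)

```text
time_s: 39.62
eef_pos: [0.5268, 0.3421, 0.1917]
ee_rot: [-0.025, 1.0, -0.0, 0.0]
ft_force: [0.3, 0.6, 0.1]
width: 0.0857
```

```bash
python3 can.py .525 .344 w17
```

```text
[0.5268 0.3421 0.1917] ty deg 92.8136362935352
((523.5790405273438, 343.39532470703125), (49.455997467041016, 49.490821838378906), 2.8279805183410645)
```

Request:
play_rows(
  targets=[
    [-1,-0.014,0.0065,-0.1,0],
    [-1,-0.014,0.0065,-0.25,0],
    [-1,-0.014,0.0065,-0.4,0],
    [-1,-0.014,0.0065,-0.55,0],
    [-1,-0.014,0.0065,-0.65,0],
    [-1,-0.014,0.0065,-0.71,0],
    [-1,-0.014,0.0065,-0.71,0],
    [-1,-0.014,0.0065,-0.71,0],
  ],
)

```text
time_s: 40.33
eef_pos: [0.5233, 0.3454, 0.05]
ee_rot: [-0.026, 1.0, 0.0, 0.0]
ft_force: [0.4, 0.4, -0.1]
width: 0.0854
```

Request:
play_rows(
  targets=[
    [1,0,0,0,0],
    [1,0,0,0,0],
    [1,0,0,0,0],
    [1,0,0,0,0],
    [1,0,0,0,0],
    [1,0,0,0,0],
    [1,0,0,0,0],
    [1,0,0,0,0],
  ],
)

```text
time_s: 41.0
eef_pos: [0.524, 0.3457, 0.0513]
ee_rot: [-0.026, 1.0, 0.0, 0.001]
ft_force: [-0.1, -1.4, 6.0]
width: 0.049
```

Request:
play_rows(
  targets=[
    [1,0,0,0.1,0],
    [1,0,0,0.3,0],
    [1,0,0,0.5,0],
    [1,0,0,0.7,0],
    [1,0,0,0.7,0],
    [1,0,0,0.7,0],
    [1,0,0,0.7,0],
    [1,0,0,0.7,0],
  ],
)

```text
time_s: 41.67
eef_pos: [0.5224, 0.3444, 0.188]
ee_rot: [-0.026, 1.0, -0.001, -0.001]
ft_force: [-0.3, -0.7, -1.5]
width: 0.0493
```

```bash
python3 held.py w18 | grep -v '^[-0].*0 1'
```

```text
[0.5224 0.3444 0.188 ] x'y' 0.5548 0.2894 ty 1.6224157011750702 [-0.04  0.64 -0.85  1.66  0.53  1.09  0.57] 0.0492839330412786
top z -0.027382319815250338 4371
-0.024 1209 -0.0237 0.0248
-0.018 1235 -0.0247 0.0257
-0.012 1362 -0.0246 0.0252
-0.006 1376 -0.0238 0.0245
0.006 1741 -0.0375 0.0386
0.012 1626 -0.0297 0.0308
0.018 1699 -0.0237 0.0247
0.024 505 -0.023 0.024
x range -0.02339447364790239 0.026555430980384095
-0.02 0.0261
-0.01 0.0265
0 0.0266
0.01 0.0266
0.02 0.0261
```

Request:
play_rows(
  targets=[
    [1,-0.046,-0.1,0,0.016],
    [1,-0.046,-0.25,0,0.016],
    [1,-0.046,-0.45,0,0.016],
    [1,-0.046,-0.65,0,0.016],
    [1,-0.046,-0.8,0,0.016],
    [1,-0.046,-0.8,0,0.016],
    [1,-0.046,-0.8,0,0.016],
    [1,-0.046,-0.8,0,0.016],
  ],
)

```text
time_s: 42.38
eef_pos: [0.5135, 0.1858, 0.189]
ee_rot: [-0.051, 0.999, 0.0, -0.001]
ft_force: [-0.7, 1.0, -0.8]
width: 0.0493
```

Request:
play_rows(
  targets=[
    [1,0,-0.1,0,0],
    [1,0,-0.3,0,0],
    [1,0,-0.53,0,0],
    [1,0,-0.53,0,0],
    [1,0,-0.53,-0.1,0],
    [1,0,-0.53,-0.25,0],
    [1,0,-0.53,-0.35,0],
    [1,0,-0.53,-0.38,0],
  ],
)

```text
time_s: 43.05
eef_pos: [0.5118, 0.0806, 0.1106]
ee_rot: [-0.052, 0.999, 0.0, -0.003]
ft_force: [-0.3, -0.5, -0.6]
width: 0.0491
```

Request:
play_rows(
  targets=[
    [1,0,0,0,0],
    [1,0,0,0,0],
    [1,0,0,0,0],
    [1,0,0,0,0],
    [1,0,0,0,0],
    [1,0,0,0,0],
    [1,0,0,0,0],
    [1,0,0,0,0],
  ],
)

```text
time_s: 43.72
eef_pos: [0.514, 0.0793, 0.1139]
ee_rot: [-0.051, 0.999, -0.0, 0.0]
ft_force: [-0.9, -0.8, -1.7]
width: 0.049
```

```bash
python3 held.py w19 | head -2
```

```text
[0.514  0.0793 0.1139] x'y' 0.5194 0.0265 ty 1.6726235093908652 [ 0.44  0.58 -0.84  1.97  0.58  0.85  0.96] 0.049029606628061995
top z -0.027418634513093867 4398
```

Request:
play_rows(
  targets=[
    [1,-0.004,-0.005,-0.03,0],
    [1,-0.004,-0.005,-0.07,0],
    [1,-0.004,-0.005,-0.11,0],
    [1,-0.004,-0.005,-0.15,0],
    [1,-0.004,-0.005,-0.18,0],
    [1,-0.004,-0.005,-0.2,0],
    [1,-0.004,-0.005,-0.2,0],
    [1,-0.004,-0.005,-0.2,0],
  ],
)

```text
time_s: 44.43
eef_pos: [0.5129, 0.0786, 0.0733]
ee_rot: [-0.051, 0.999, 0.0, -0.0]
ft_force: [1.1, 0.5, -1.1]
width: 0.0494
```

Request:
play_rows(
  targets=[
    [1,0,0,-0.01,0],
    [1,0,0,-0.02,0],
    [1,0,0,-0.03,0],
    [1,0,0,-0.035,0],
    [1,0,0,-0.038,0],
    [1,0,0,-0.038,0],
    [1,0,0,-0.038,0],
    [1,0,0,-0.038,0],
  ],
)

```text
time_s: 45.1
eef_pos: [0.5135, 0.0784, 0.0672]
ee_rot: [-0.051, 0.999, -0.001, 0.001]
ft_force: [-3.2, -1.7, 10.0]
width: 0.049
```

Request:
play_rows(
  targets=[
    [1,0,0,0.01,0],
    [-0.4,0,0,0.01,0],
    [-0.4,0,0,0.01,0],
    [-0.4,0,0,0.02,0],
    [-0.4,0,0,0.04,0],
    [-0.4,0,0,0.2,0],
    [-0.4,0,0,0.4,0],
    [-0.4,0,0,0.6,0],
  ],
)

```text
time_s: 45.77
eef_pos: [0.5121, 0.0787, 0.1869]
ee_rot: [-0.051, 0.999, 0.0, -0.001]
ft_force: [2.0, -0.3, 0.6]
width: 0.0602
```

Request:
play_rows(
  targets=[
    [-1,0.1,-0.1,0.2,0],
    [-1,0.2,-0.2,0.4,0],
    [-1,0.2,-0.4,0.6,0],
    [-1,0.2,-0.5,0.6,0],
    [-1,0.2,-0.5,0.6,0],
    [-1,0.2,-0.5,0.6,0],
    [-1,0.2,-0.5,0.6,0],
    [-1,0.2,-0.5,0.6,0],
  ],
)

```text
time_s: 46.43
eef_pos: [0.5523, -0.0203, 0.3053]
ee_rot: [-0.052, 0.999, 0.0, -0.001]
ft_force: [0.1, -0.0, -1.1]
width: 0.0852
```

```bash
python3 dr.py w20; python3 - <<'E'
from h import *
im,d,K,V=grab('scene');np.savez('scene2.npz',im=im,d=d,K=K,V=V);save('scene2.png',im)
print(status.get_state()['eef_pos'])
E
```

```text
foam 33 0.0363
mallet handle front 168 0.0515
mallet mid 140 0.0518
mallet head 132 0.0562
squeezer mid 149 0.0526
sq tail 124 0.0527
sq bowl 2938 0.3839
gun mid 153 0.0543
gun f 185 0.0538
gun b 128 0.0541
can0 221 0.0944
can1 179 0.0945
[ 0.55242578 -0.02005995  0.30529621]
```

View pics/w20.png

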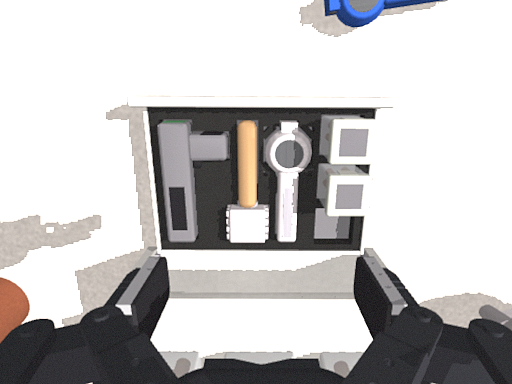

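The picture shows the gun (180,180), mallet (248,180) and squeezer (288,180) in their pockets, and the canisters upright in the front and middle wells at (350,140) and (348,193). Their heights match home, so I'll shut the drawer.

Request:
play_rows(
  targets=[
    [1,-0.2,-0.065,0,0],
    [1,-0.4,-0.065,0,0],
    [1,-0.56,-0.065,-0.1,0],
    [1,-0.56,-0.065,-0.3,0],
    [1,-0.56,-0.065,-0.5,0],
    [1,-0.56,-0.065,-0.5,0],
    [1,-0.56,-0.065,-0.5,0],
    [1,-0.56,-0.065,-0.5,0],
  ],
)

```text
time_s: 47.2
eef_pos: [0.4423, -0.0333, 0.2074]
ee_rot: [-0.052, 0.999, 0.001, 0.001]
ft_force: [0.4, -0.7, 0.9]
width: -0.0
```

Request:
play_rows(
  targets=[
    [1,0,0,-0.1,0],
    [1,0,0,-0.3,0],
    [1,0,0,-0.5,0],
    [1,0,0,-0.65,0],
    [1,0,0,-0.75,0],
    [1,0,0,-0.82,0],
    [1,0,0,-0.82,0],
    [1,0,0,-0.82,0],
  ],
)

```text
time_s: 47.87
eef_pos: [0.4429, -0.034, 0.0432]
ee_rot: [-0.051, 0.999, 0.0, 0.001]
ft_force: [-0.2, -0.2, 0.2]
width: 0.0001
```

Request:
play_rows(
  targets=[
    [1,0.04,0.004,-0.02,0],
    [1,0.08,0.008,-0.02,0],
    [1,0.12,0.012,-0.02,0],
    [1,0.17,0.017,-0.02,0],
    [1,0.22,0.022,-0.02,0],
    [1,0.27,0.028,-0.02,0],
    [1,0.32,0.033,-0.02,0],
    [1,0.37,0.038,-0.02,0],
  ],
)

```text
time_s: 48.53
eef_pos: [0.5148, -0.0278, 0.0384]
ee_rot: [-0.051, 0.999, -0.001, -0.001]
ft_force: [-4.8, -1.1, 3.3]
width: -0.0002
```

Request:
play_rows(
  targets=[
    [1,0.05,0.005,0,0],
    [1,0.1,0.01,0,0],
    [1,0.15,0.015,0,0],
    [1,0.2,0.02,0,0],
    [1,0.25,0.026,0,0],
    [1,0.3,0.031,0,0],
    [1,0.34,0.035,0,0],
    [1,0.36,0.037,0,0],
  ],
)

```text
time_s: 49.2
eef_pos: [0.5882, -0.0202, 0.0384]
ee_rot: [-0.05, 0.999, -0.0, 0.0]
ft_force: [-4.1, -1.5, 3.5]
width: -0.0002
```

Request:
play_rows(
  targets=[
    [1,0.01,0.001,0,0],
    [1,0.02,0.002,0,0],
    [1,0.03,0.003,0,0],
    [1,0.04,0.004,0,0],
    [1,0.05,0.005,0,0],
    [1,0.06,0.006,0,0],
    [1,0.06,0.006,0,0],
    [1,0.06,0.006,0,0],
  ],
)

```text
time_s: 49.87
eef_pos: [0.5996, -0.0181, 0.038]
ee_rot: [-0.051, 0.999, 0.0, 0.001]
ft_force: [-1.4, -0.1, 0.5]
width: -0.0001
```

Still sliding. I'll push on in small steps until it meets the stop.

Request:
play_rows(
  targets=[
    [1,0.01,0.001,0,0],
    [1,0.015,0.0015,0,0],
    [1,0.02,0.002,0,0],
    [1,0.025,0.0025,0,0],
    [1,0.03,0.003,0,0],
    [1,0.035,0.0035,0,0],
    [1,0.035,0.0035,0,0],
    [1,0.035,0.0035,0,0],
  ],
)

```text
time_s: 50.53
eef_pos: [0.6063, -0.0174, 0.038]
ee_rot: [-0.051, 0.999, 0.0, 0.0]
ft_force: [-2.5, -0.5, 0.3]
width: -0.0002
```

Request:
play_rows(
  targets=[
    [1,0.005,0.0005,0,0],
    [1,0.01,0.001,0,0],
    [1,0.015,0.0015,0,0],
    [1,0.02,0.002,0,0],
    [1,0.025,0.0025,0,0],
    [1,0.025,0.0025,0,0],
    [1,0.025,0.0025,0,0],
    [1,0.025,0.0025,0,0],
  ],
)

```text
time_s: 51.2
eef_pos: [0.6114, -0.0169, 0.038]
ee_rot: [-0.051, 0.999, 0.0, 0.0]
ft_force: [-2.2, 1.0, -0.8]
width: -0.0
```

```bash
cat > lip.py <<'E'
from h import *
print(status.get_state()['eef_pos'],status.get_state()['ft_force'])
for n in ('scene','side'):
    im,d,K,V=grab(n);C=cloud(d,K,V);x,y,z=C[...,0],C[...,1],C[...,2]
    m=(z>.056)&(z<.072)&(x>.5)&(x<.7)&(abs(y)<.2)&(d>0);p=C[m];a=.102
    X=p[:,0]*np.cos(a)+p[:,1]*np.sin(a);print(n,m.sum(),'lip x median',np.median(X),np.percentile(X,[5,95]))
    save('end_'+n+'.png',im)
E
python3 lip.py
```

```text
[ 0.61136916 -0.01694818  0.03800082] [-2.2335619   0.96598354 -0.81188682]
scene 416 lip x median 0.6257914493636109 [0.61892984 0.66012111]
side 330 lip x median 0.6245177846494914 [0.60191594 0.70280331]
```

Request:
play_rows(
  targets=[
    [1,0.005,0.0005,0,0],
    [1,0.01,0.001,0,0],
    [1,0.015,0.0015,0,0],
    [1,0.02,0.002,0,0],
    [1,0.02,0.002,0,0],
    [1,0.02,0.002,0,0],
    [1,0.02,0.002,0,0],
    [1,0.02,0.002,0,0],
  ],
)

```text
time_s: 51.97
eef_pos: [0.6124, -0.0169, 0.038]
ee_rot: [-0.051, 0.999, -0.001, -0.003]
ft_force: [-12.2, -0.5, 7.6]
width: 0.0001
```

Request:
play_rows(
  targets=[
    [1,0.005,0.0005,0,0],
    [1,0.01,0.001,0,0],
    [1,0.01,0.001,0,0],
    [1,0.01,0.001,0,0],
    [1,0.01,0.001,0,0],
    [1,0.01,0.001,0,0],
    [1,0.01,0.001,0,0],
    [1,0.01,0.001,0,0],
  ],
)

```text
time_s: 52.63
eef_pos: [0.6123, -0.017, 0.038]
ee_rot: [-0.051, 0.999, -0.001, -0.005]
ft_force: [-18.2, -1.0, 12.8]
width: 0.0001
```

Request:
play_rows(
  targets=[
    [1,-0.05,-0.005,0,0],
    [1,-0.1,-0.01,0,0],
    [1,-0.2,-0.02,0,0],
    [1,-0.3,-0.03,0.1,0],
    [1,-0.4,-0.04,0.3,0],
    [1,-0.5,-0.04,0.5,0],
    [1,-0.6,-0.04,0.7,0],
    [1,-0.7,-0.04,0.9,0],
  ],
)

```text
time_s: 53.3
eef_pos: [0.4828, -0.0246, 0.2089]
ee_rot: [-0.051, 0.999, -0.0, 0.001]
ft_force: [0.2, -1.3, 1.3]
width: -0.0001
```

Request:
play_rows(
  targets=[
    [1,-0.1,0,0.2,0],
    [1,-0.1,0,0.4,0],
    [1,-0.1,0,0.4,0],
    [1,-0.1,0,0.4,0],
    [1,-0.1,0,0.4,0],
    [1,-0.1,0,0.4,0],
    [1,-0.1,0,0.4,0],
    [1,-0.1,0,0.4,0],
  ],
)

```text
time_s: 53.97
eef_pos: [0.4622, -0.0244, 0.286]
ee_rot: [-0.051, 0.999, 0.001, -0.001]
ft_force: [-0.9, -0.5, -0.8]
width: -0.0001
```

```bash
python3 lip.py
```

```text
[ 0.46221977 -0.02442975  0.28599444] [-0.85545456 -0.50102538 -0.82602054]
scene 408 lip x median 0.627255895636036 [0.62033014 0.66119788]
side 378 lip x median 0.627252356976969 [0.61755763 0.70300277]
```

View pics/end_scene.png

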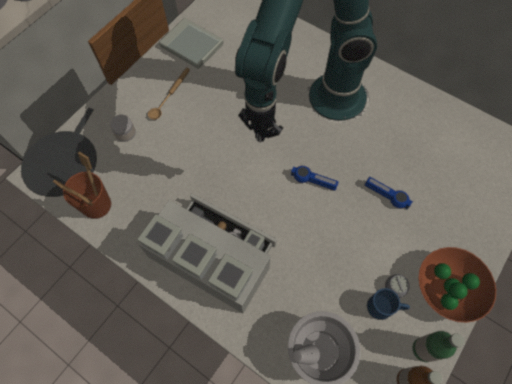

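The drawer is shut against its stop, and the tin, spoon, mug and timer look undisturbed.

```bash
python3 -c "
from bench import robot
print(robot.sign_off())"
```

```text
the job is handed in; nothing more can be done
None
```

The job is done and handed in: all three tools and both canisters are put away, and the drawer is shut. I found only two canisters on the worktop. It took 54 s of the 210 s allowed.

- **Sequence:** I pulled the drawer to its outer stop, then pressed in the mallet, squeezer and thermometer. The canisters went upright into the middle and front wells, and I pushed the drawer shut last.
- **Tools and canisters:** with the drawer still open, the depth readings matched fully home within about 0.6 mm. The tops were at 52 mm (mallet handle), 53 mm (squeezer), 54 mm (thermometer) and 94 mm (both canisters).
- **Press force:** the squeezer went in at about 12 N. The wrist read 16 to 17 N for the mallet and thermometer, just over the 15 N top of the range, once they had reached the pocket floor.
- **Drawer:** it stopped firmly at about 18 N. Two cameras put the panel's top edge at 0.627 m along the drawer's axis, against 0.625 m expected when shut; that 2 mm gap is within camera accuracy.
- **Left alone:** the timer, spoon, mug, tin and blue squeezers look unmoved in the last picture, by eye only.
- **Not checked:** I did not see inside the drawer after shutting it. I saw no sign of a tool being knocked aside during the run.

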